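Set the sieve shaker's stroke and load the sieve

ROBOT

A 6-joint arm with a two-finger parallel gripper is mounted at the origin on a cart in front of the work surface, level with it; the furniture and walls round the work are solid. World frame = base frame: x ahead of the robot, y to its left, z up, the work surface at z = 0. Lengths are in m, angles in rad, forces in N, time in s.
With the tool pointing down it reaches from about 0.225 to 0.875 m from the base axis. Payload 3.4 kg.
Tool frame: the origin (TCP) lies at the very end of the fingers, on their centre line; the grasp point (between the pads) lies manip.pinch_z behind it (manip.pinch_z is the distance from the TCP to the grasp point, in m); z points along the fingers, y is the direction in which the jaws open and shut (so a half turn about z gives the same grasp; the last joint's range is limited). The gripper opens to 85 mm and grips with 20 to 120 N. Pads are 22 mm wide; open, the fingers measure 114 mm over their backs; the gripper's body (76 mm by 85 mm) begins 54 mm behind the grasp point. The pads swing forward as they close: fully open they stand 13 mm farther back than shut.
Start: joints at [-1.348, 0.276, 1.505, -0, 1.361, -0.121], TCP at [0.194, -0.541, 0.208] pointing down, gripper open.
Joint ranges: [-2.89, 2.89], [-0.75, 2.08], [0.22, 2.7], [-1.18, 4.32], [0.11, 2.71], [-2.7, 2.7]. Speed limits (rad/s): [2.57, 2.57, 3.14, 3.14, 3.14, 3.14].

INTERFACE

Orientations are given as a unit quaternion [w, x, y, z].
In Python, from rig import manip, imaging, workorder gives the robot as it stands.
- The arm moves only by the tool apply_moves, never from a script. Its argument "moves" is one flat list of numbers, 7 for each row, row after row: the finger opening in m, from 0 to 0.0854, then the shift along the tool's x, y, z in m, then the turn, a rotation vector about the tool's x, y, z in rad. In form: [jaw, tx, ty, tz, rx, ry, rz, jaw, tx, ty, tz, rx, ry, rz, ...]. A call has exactly 8 rows; each row shifts and turns the pose as measured when the row begins, along the tool's axes as they then stand; what a row does not reach is not made up. A row lasts 1/12 s, in which the tool goes at most 41.7 mm and 7.16 degrees, less where a joint would pass 70% of its speed; a pose out of reach is approached as far as the arm can. A call with a gripper value outside its range is refused whole. The fingers move at their own pace and stop on an object; "newtons" is the grip in N (left out, the last holds). Time passes only in rows, so rows that do not move let the fingers close, or fill a call up. It gives the time, the measured TCP pose, the force and the opening at its end, in the units of the state.
- manip.get_state(): the state, without advancing time (a new reading comes with each control period).
- imaging.get_image(name): name is "scene" or "top" or "wrist"; returns a dict with "image" (480x640x3 uint8, red, green, blue), "range_z" (480x640 float32, m along the optical axis (not along the pixel's ray), 0 where there is no reading), "fx", "fy", "cx", "cy" (pixels), "R" (3x3) and "t" (3): a world point X has camera coordinates R X + t. Camera axes: x right, y down, z forward; pixel columns grow to the right and rows downward; lengths in m; the calibration is good to about 2 mm. A picture is of the moment at which its call begins.
- workorder.sign_off(): hands the job in, once; it reports no verdict.
The state is a dict: "clock": time; "qpos": joint angles; "qd": joint speeds; "effort": joint torques, N m; "position": TCP position; "ee_rot": TCP orientation; "contact_force": force on the tool from outside, world axes, zero at the start; "moment": the same for the moment, N m; "width": finger opening in m.
Only numpy, scipy, OpenCV 4.12 (cv2) and the standard library are available. Lean on these libraries where they do the work, as an engineer would, in place of code of your own. Each camera call takes 0.05 s, during which the arm holds its last target.

TASK

Get the small sieve shaker ready for the next batch: turn its numbered stroke collar until 7 has clicked in at the index arrow, and carry the round sieve with its three loose fossils, level so that nothing falls out, onto the shaker's round plate, setting it down gently so that it stands flat inside the plate's rim. Leave the loupe and the dust brush where they lie.

Things in the scene. Friction and masses are not known exactly. Their poses are not given: they have to be found in the camera images.
- shaker: Grey sieve shaker, 300 mm long, 128 mm wide at its rounded front pod, 170 mm at its round rear; too heavy to shift. Origin on the table under its middle; its x axis points from the pod (the end with the collar, towards the robot) to the rear with the plate, z up. Heights above the table: pod's deck 56 mm, rear housing 38 mm, plate's rim 59 mm.
- collar_axis (a point): Point on the collar's upright axis at the deck's height, 95 mm in front of the shaker's origin; axes as the shaker's. The collar is black, 67 mm across at its foot (to 9 mm above the deck), a cone above, 38 mm across at 23 mm; a fixed hub, 27 mm across, stands 27 mm high in its middle. The index is a white arrow on the deck in front of it (shaker's -x side).
- collar (a joint): Angle of the collar, rad: 0 at number 1, 0.5236 more for each next number (3.142 at 7; stop at 9, 4.189); grows as it turns clockwise seen from above. White numbers 1 to 9, about 12 mm tall, are on its cone. It starts between 2 and 5. A sprung ball clicks in at each number and pulls the collar in from about 9 degrees either side; getting over to the next takes 3 to 5 N at the lug.
- lug (a point): Middle of the thumb lug on the collar: an upright black tab 10 mm thick (in the direction of turning), 31 to 61 mm from the axis, 4 to 33 mm above the deck; this point is 48 mm from the axis, 18 mm above the deck. It turns with the collar, 60 degrees clockwise (from above) of number 1: at 7 it stands 120 degrees counter-clockwise from the arrow. Closed fingers can push it round.
- plate (a point): Centre of the upper face of the shaker's round plate, 52 mm above the table and 55 mm behind the shaker's origin. Its rim is 124 mm across inside and stands 7 mm above this face. Axes as the shaker's.
- sieve: Round open steel sieve, loose, about 0.3 kg, 108 mm across, 40 mm high, floor 3 mm, wall 2.5 mm thick, with a stiff steel bail (it does not swing) arching over its middle. Origin at the centre of its underside, z up, the bail along its y axis. The three fossils lie loose on its floor.
- sieve_base (a point): Centre of the sieve's underside (its axes are the sieve's).
- sieve_grip (a point): Centre of the sieve's black grip tube on top of the bail, straight above the sieve's centre and 83 mm above its underside: a level tube 12 mm thick and 50 mm long along the sieve's y axis, free space of 70 mm below it. Pinched here the sieve hangs level.
- ammonite_center (a point): Centre of a small flat coiled ammonite, 44 x 48 x 10 mm, in the sieve.
- belemnite_center (a point): Centre of a brown bullet-shaped belemnite, 35 mm long, 11 mm thick, in the sieve; it can roll.
- crinoid_center (a point): Centre of a pale ribbed piece of crinoid stem, 18 mm across, 13 mm high, in the sieve.
- loupe: Black hand lens, 45 x 56 x 12 mm, lying loose on the table to the front of the shaker; origin under its centre. Not to be moved.
- dust_brush: Flat dust brush with a wooden handle, 53 x 213 x 18 mm, lying loose on the table left of the shaker's rear; origin under its centre. Not to be moved.

How it is judged:
At the end, for the whole second after the job is handed in: The collar is at rest at 7 (within 0.15 rad); the sieve stands at rest and level (0.05 rad) on the plate inside its rim (centres within 12 mm), with the ammonite, the belemnite and the crinoid stem all inside it (value of joint collar between 2.99159 and 3.29159 rad and velocity of joint collar between -0.05 and 0.05 rad/s and horizontal distance between sieve_base and plate below 0.012 m and z of sieve_base in the frame of shaker between 0.048 and 0.056 m and angle between sieve_base's own z axis and vertical below 0.05 rad and linear speed of sieve below 0.02 m/s and horizontal distance between each of ammonite_center, belemnite_center, crinoid_center and sieve_base below 0.05 m and z of ammonite_center in the frame of sieve_base between 0 and 0.035 m and z of belemnite_center in the frame of sieve_base between 0 and 0.035 m and z of crinoid_center in the frame of sieve_base between 0 and 0.035 m); the robot touches nothing.
It fails at once if the sieve is tipped by more than about 20 degrees (angle between sieve_base's own z axis and vertical above 0.35 rad).
It fails at once if the sieve is dropped or banged onto the shaker (over 45 N) (contact force between sieve and shaker above 45 N).
It fails at once if the loupe is moved by more than 30 mm (distance of loupe from where it was at the start of the episode above 0.03 m).
It fails at once if the dust brush is moved by more than 30 mm (distance of dust_brush from where it was at the start of the episode above 0.03 m).
It also fails if it takes over 70 s, if anything falls off the work surface, if the arm or the gripper's body presses on something with over 40 N, if the wrist force passes 120 N, or if a joint passes its speed limit or range.

## Working session

There is one attempt and no reset: what is moved stays moved. The work goes in short steps, Python scripts to look and compute and a tool call to move; the robot and the scene stay as the last step left them, time stands still between calls to the robot, and variables do not carry over. Pictures are saved under pics/ and viewed, and the job is handed in when it is done.

Besides the shell and the picture viewer there is one more tool, called as name(argument=value, ...) on one line, values as JSON. apply_moves: Moves the arm, as the interface text tells. Its arguments: {"type":"object","properties":{"moves":{"type":"array"},"newtons":{"type":"number"}},"required":["moves"]}

```bash
ls; mkdir -p pics
python3 - <<'E'
from rig import manip, imaging
import cv2
print(manip.get_state(), manip.pinch_z)
for n in ["scene","top","wrist"]:
    d=imaging.get_image(n); cv2.imwrite(f"pics/{n}0.png",d["image"][:,:,::-1])
    import numpy as np; np.savez(f"pics/{n}0.npz",**d); print(n,d["fx"],d["cx"],d["cy"],d["R"],d["t"])
E
```

```text
pics
{'clock': 0.0, 'qpos': array([-1.34801511e+00,  2.76593275e-01,  1.50615526e+00, -8.73802701e-06,
        1.36069041e+00, -1.21032613e-01]), 'qd': array([ 1.85980650e-03,  7.09408729e-05, -1.50825290e-03, -8.94720643e-04,
       -4.01020170e-04, -1.05065735e-03]), 'effort': array([ 6.81999391e-04, -4.16769934e+01, -2.45800710e+01, -2.47136818e-07,
        1.11533061e-02,  2.50665408e-05]), 'position': array([ 0.19366627, -0.5407887 ,  0.20733192]), 'ee_rot': array([-9.21730263e-04,  9.85259782e-01,  1.71062296e-01, -5.12105068e-05]), 'contact_force': array([0.385802  , 0.3119083 , 0.16352471]), 'moment': array([-0.00162267, -0.01432022, -0.00191469]), 'width': 0.08518492491687432} 0.0187
scene 527.0368647766971 330.5675326969606 245.1092186481555 [[-0.51262749 -0.85860883  0.00198441]
 [-0.47846649  0.28374508 -0.83099852]
 [ 0.7129396  -0.42694216 -0.55627108]] [0.52232967 0.24467013 0.68047139]
top 444.7983911981137 319.37017223122143 240.24400108275069 [[ 0.01160559 -0.99992906 -0.00267979]
 [-0.97750651 -0.01078087 -0.21062952]
 [ 0.21058569  0.00506399 -0.97756229]] [0.30286392 0.51404948 0.81167391]
wrist 390.7530091247807 325.8130429290479 240.46548226058695 [[ 0.33658004 -0.94165242 -0.00214557]
 [-0.89747404 -0.32147719  0.3019814 ]
 [-0.28505127 -0.09971532 -0.9533114 ]] [-0.57502368 -0.03890237  0.38124628]
```

View pics/scene0.png

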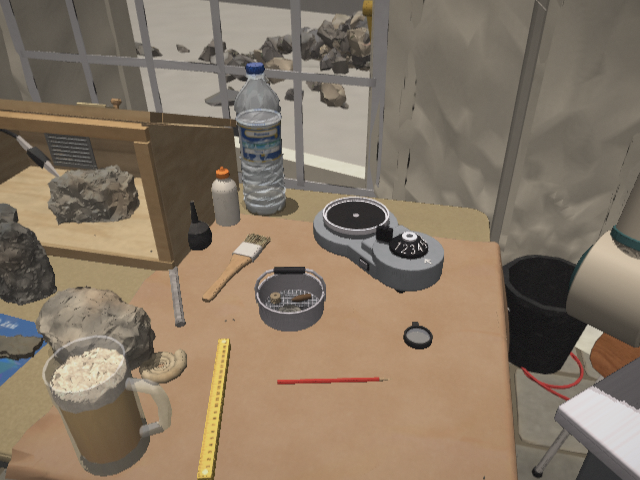

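View pics/top0.png

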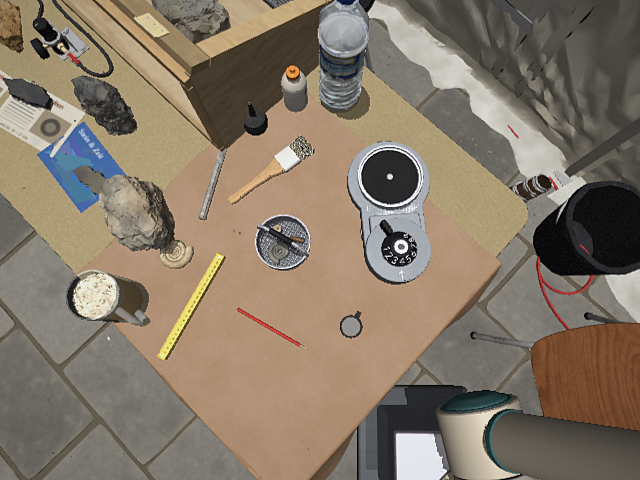

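View pics/wrist0.png

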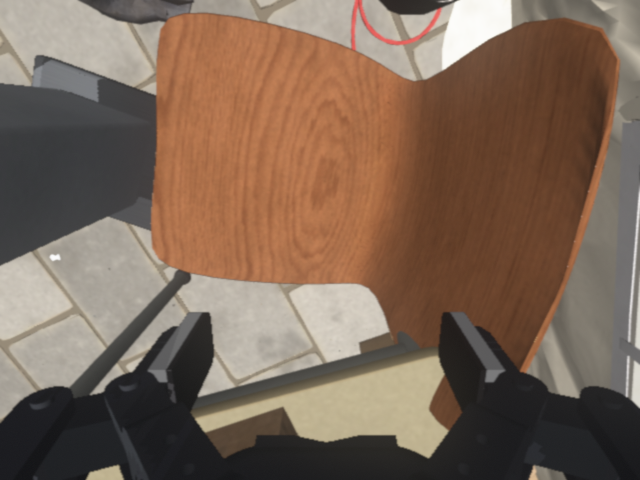

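The scene view shows the shaker on the right, with the sieve in the middle. In the top view the plate centre is near (390,177), the hub near (401,247), the sieve near (283,242) and the loupe near (351,326). Next I'll zoom in and convert these to positions.

```bash
cat > h.py <<'E'
import numpy as np, cv2
def load(n): return dict(np.load(f"pics/{n}.npz"))
def grab(n,tag):
    from rig import imaging
    d=imaging.get_image(n); np.savez(f"pics/{tag}.npz",**d); cv2.imwrite(f"pics/{tag}.png",d["image"][:,:,::-1]); return d
def cloud(d):
    v,u=np.mgrid[0:480,0:640]; z=d["range_z"]
    P=np.stack([(u-d["cx"])/d["fx"]*z,(v-d["cy"])/d["fy"]*z,z],-1)
    return (P-d["t"])@d["R"]
def atz(d,u,v,h):
    r=d["R"].T@np.array([(u-d["cx"])/d["fx"],(v-d["cy"])/d["fy"],1.]); c=-d["R"].T@d["t"]
    return c+r*(h-c[2])/r[2]
def proj(d,X):
    p=np.asarray(X)@d["R"].T+d["t"]; return p[...,:2]/p[...,2:]*[d["fx"],d["fy"]]+[d["cx"],d["cy"]]
def crop(d,u0,v0,u1,v1,s,name):
    cv2.imwrite(f"pics/{name}.png",cv2.resize(d["image"][v0:v1,u0:u1,::-1],None,fx=s,fy=s,interpolation=cv2.INTER_CUBIC))
E
python3 - <<'E'
from h import *
d=load("top0"); W=cloud(d)
crop(d,340,135,440,290,3.8,"zc"); crop(d,240,200,325,285,7,"zs")
print("plate",atz(d,390,177,.052),"hub",atz(d,401,247,.083))
for u,v in [(390,177),(401,247),(410,177),(283,242),(375,260),(283,200)]: print(u,v,W[v,u])
# sieve: points in region
m=np.zeros((480,640),bool); m[205:280,245:322]=1
S=W[m&(d["range_z"]>0)]
for a,b in [(0.033,.046),(.078,.1)]:
    q=S[(S[:,2]>a)&(S[:,2]<b)]; print(len(q),q.mean(0),q.min(0),q.max(0))
    if a>.05:
        e=cv2.fitLine(q[:,:2].astype(np.float32),2,0,.01,.01).ravel(); print("grip line",e,np.degrees(np.arctan2(e[1],e[0])))
    else: 
        A=np.c_[2*q[:,:2],np.ones(len(q))]; s=np.linalg.lstsq(A,(q[:,:2]**2).sum(1),rcond=None)[0]; print("circle",s[:2],np.sqrt(s[2]+s[:2]@s[:2]))
m=np.zeros((480,640),bool); m[135:290,340:440]=1
S=W[m&(d["range_z"]>0)]
q=S[(S[:,2]>.057)&(S[:,2]<.062)]; print("rim",len(q))
E
```

```text
plate [0.64332298 0.16774125 0.052     ] hub [0.49330544 0.15510003 0.083     ]
390 177 [0.64243187 0.16812715 0.05440402]
401 247 [0.4923129  0.15599596 0.08792212]
410 177 [0.64314837 0.12776389 0.05362364]
283 242 [0.51634553 0.38368677 0.00745066]
375 260 [0.47239646 0.20113991 0.0573869 ]
283 200 [0.60817839 0.38678956 0.00195244]
403 [0.5152581  0.38344618 0.04177919] [0.45503091 0.32709703 0.03303559] [0.56596866 0.43637119 0.04598405]
circle [0.5101033  0.38150823] 0.053105025569581514
223 [0.50949599 0.38093843 0.08814926] [0.48804037 0.34304051 0.07880447] [0.53185345 0.41986895 0.09350293]
grip line [0.48634836 0.873765   0.509496   0.3809384 ] 60.899143
rim 2038
```

```bash
sleep 0
```

```text
(no output)
```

View pics/zc.png

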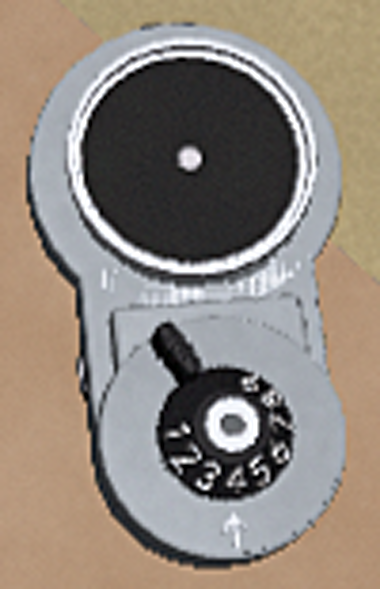

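View pics/zs.png

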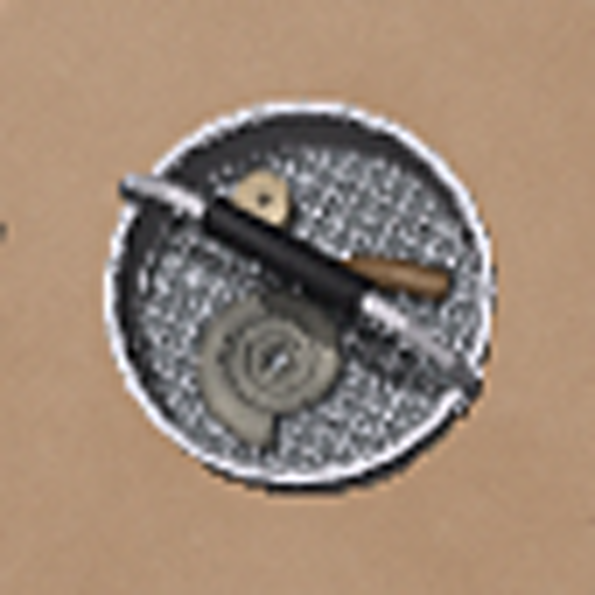

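The collar reads 4 at the arrow and the lug points up-left, so it needs to turn 90° clockwise. The sieve's grip tube runs at about 61°. Next I'll refine the plate, axis and lug positions.

Run:
```python
from h import *
def circ(q):
    A=np.c_[2*q[:,:2],np.ones(len(q))]; s=np.linalg.lstsq(A,(q[:,:2]**2).sum(1),rcond=None)[0]; return s[:2],np.sqrt(s[2]+s[:2]@s[:2])
# black plate disc contour in top image
for n,box in [("top0",(340,130,440,225)),("scene0",(310,190,395,240))]:
    d=load(n); im=d["image"].astype(int); g=im.max(2)<70
    m=np.zeros(g.shape,np.uint8); u0,v0,u1,v1=box; m[v0:v1,u0:u1]=g[v0:v1,u0:u1]
    k,lab,st,c=cv2.connectedComponentsWithStats(m); i=1+np.argmax(st[1:,4]); 
    cs,_=cv2.findContours((lab==i).astype(np.uint8),cv2.RETR_EXTERNAL,cv2.CHAIN_APPROX_NONE); p=max(cs,key=len)[:,0]
    X=np.array([atz(d,u,v,.052) for u,v in p]); print(n,"plate",circ(X),len(p))
    W=cloud(d)
    # lug top: points highest near z .056+.033=.089 around hub
    H=np.array([.494,.155]); r=np.hypot(*(W[...,:2]-H).transpose(2,0,1)); 
    q=W[(r>.042)&(r<.066)&(W[...,2]>.076)&(W[...,2]<.1)]; print("lug",len(q),q.mean(0) if len(q) else 0,q.max(0) if len(q) else 0)
    q=W[(r<.018)&(W[...,2]>.076)&(W[...,2]<.1)]; print("hub",len(q),q.mean(0), (q.min(0)+q.max(0))/2)
    # sieve grip
    S=np.array([.5095,.381]); r=np.hypot(*(W[...,:2]-S).transpose(2,0,1))
    q=W[(r<.03)&(W[...,2]>.077)]; print("grip",len(q),q.mean(0),q[:,2].max()); e=cv2.fitLine(q[:,:2].astype(np.float32),2,0,.01,.01).ravel(); print(np.degrees(np.arctan2(e[1],e[0])))
    q=W[(r<.057)&(r>.047)&(W[...,2]>.03)&(W[...,2]<.048)]; print("sieverim",len(q),circ(q),q[:,2].mean())
d=load("scene0"); crop(d,300,180,460,300,5,"zsc"); crop(d,240,250,345,340,6,"zss")
d=load("top0")
print("arrow",atz(d,340+234/3.8,135+515/3.8,.056),atz(d,340+236/3.8,135+548/3.8,.056),"hub",atz(d,340+232/3.8,135+424/3.8,.083),"lug top outer",atz(d,340+164/3.8,135+332/3.8,.089))
```

```text
top0 plate (array([0.64509398, 0.16899798]), np.float64(0.05605796673650641)) 154
lug 68 [0.53479973 0.18598259 0.0890084 ] [0.5445509  0.19350127 0.09453065]
hub 282 [0.49360474 0.155097   0.08299271] [0.49374474 0.15470579 0.08289716]
grip 182 [0.50955117 0.38108811 0.0891659 ] 0.09350293069834373
60.857132
sieverim 431 (array([0.5100575 , 0.38148155]), np.float64(0.05307030746877942)) 0.04153435962313233
scene0 plate (array([0.62552618, 0.16957609]), np.float64(0.06172019505432767)) 288
lug 80 [0.53304064 0.18677903 0.08451581] [0.54334058 0.19355624 0.09104012]
hub 189 [0.49102224 0.15758569 0.08096052] [0.49396279 0.15511186 0.08089872]
grip 256 [0.50726384 0.3831759  0.08541208] 0.09020818856020237
60.299183
sieverim 823 (array([0.50856802, 0.38149701]), np.float64(0.052951058451548634)) 0.03683499387702652
arrow [0.4527421  0.15031919 0.056     ] [0.43602609 0.14977107 0.056     ] hub [0.49411311 0.15497945 0.083     ] lug top outer [0.53912149 0.18855366 0.089     ]
```

View pics/zsc.png

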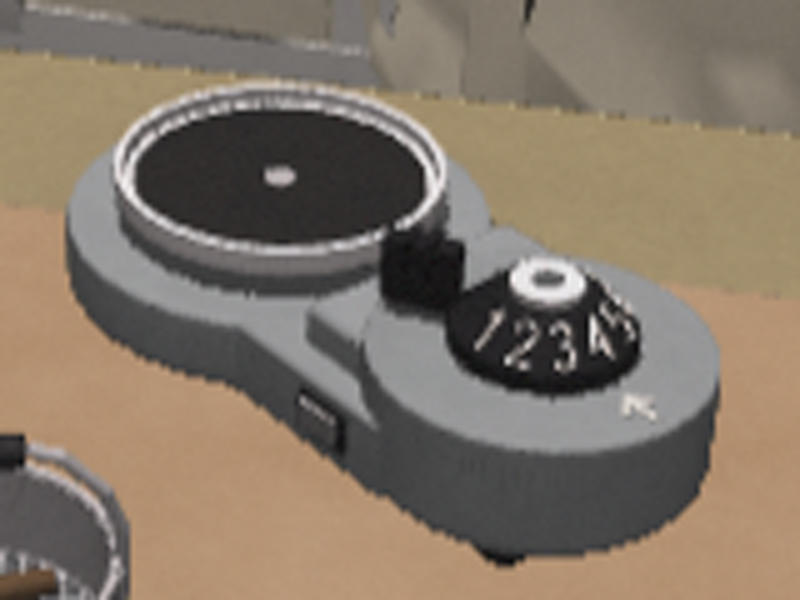

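```bash
cat >> h.py <<'E'
def plan(goal,xang,nmax=8,step=.03,turn=7.0,jaw=.085,zfirst=False,tail=0,done=True):
    """rows from the measured pose to world goal with tool x at xang deg (tool down)"""
    from rig import manip
    from scipy.spatial.transform import Rotation as R
    s=manip.get_state(); p=np.array(s["position"]); q=s["ee_rot"]; r=R.from_quat([q[1],q[2],q[3],q[0]])
    a=np.radians(xang); G=np.array([[np.cos(a),np.sin(a),0],[np.sin(a),-np.cos(a),0],[0,0,-1]])
    goal=np.array(goal,float); rows=[]
    rv=(r.inv()*R.from_matrix(G)).as_rotvec(); M=r.as_matrix()
    n=int(max(np.ceil(np.linalg.norm(goal-p)/step),np.ceil(np.degrees(np.linalg.norm(rv))/turn),1))
    print("pos",p.round(4),"xang",np.degrees(np.arctan2(M[1,0],M[0,0])).round(2),"tilt",np.degrees(np.arccos(-M[2,2])).round(2),"F",np.round(s["contact_force"],1),"w",round(s["width"],4),"t",round(s["clock"],2),"q",np.round(s["qpos"],2),"rows needed",n)
    for i in range(min(n,nmax)):
        sh=r.as_matrix().T@((goal-p)/n); d=rv/n
        rows+=[jaw,*(round(float(x),4) for x in sh),*(round(float(x),3) for x in d)]
        p=p+(goal-p0)/n if False else p
        r=r*R.from_rotvec(d)
    while len(rows)<56: rows+=[jaw,0,0,0,0,0,0]
    print(rows)
E
python3 - <<'E'
from h import *
d=load("top0"); W=cloud(d); w=W.reshape(-1,3)
a=np.array([.194,-.541]); b=np.array([.5356,.1856]); 
for t in np.linspace(0,1,12):
    c=a+t*(b-a); q=w[np.hypot(*(w[:,:2]-c).T)<.07]; print(c.round(2),len(q),q[:,2].max().round(3) if len(q) else None)
plan([.5356,.1856,.20],-144)
E
```

```text
[ 0.19 -0.54] 547 -0.282
[ 0.23 -0.47] 2243 -0.277
[ 0.26 -0.41] 3154 -0.269
[ 0.29 -0.34] 3466 -0.26
[ 0.32 -0.28] 2800 -0.26
[ 0.35 -0.21] 1385 -0.262
[ 0.38 -0.14] 408 -0.718
[ 0.41 -0.08] 437 0.008
[ 0.44 -0.01] 2571 0.011
[0.47 0.05] 3457 0.062
[0.5  0.12] 3430 0.095
[0.54 0.19] 3945 0.095
pos [ 0.1937 -0.5409  0.2075] xang 19.7 tilt 0.08 F [-0.5 -0.5  1. ] w 0.0854 t 0.15 q [-1.35  0.28  1.51  0.    1.36 -0.12] rows needed 27
[0.085, 0.021, -0.0211, 0.0003, -0.0, 0.0, 0.106, 0.085, 0.0186, -0.0232, 0.0003, -0.0, 0.0, 0.106, 0.085, 0.0161, -0.025, 0.0003, -0.0, 0.0, 0.106, 0.085, 0.0134, -0.0266, 0.0003, -0.0, 0.0, 0.106, 0.085, 0.0105, -0.0278, 0.0003, -0.0, 0.0, 0.106, 0.085, 0.0075, -0.0288, 0.0003, -0.0, 0.0, 0.106, 0.085, 0.0044, -0.0294, 0.0003, -0.0, 0.0, 0.106, 0.085, 0.0013, -0.0297, 0.0003, -0.0, 0.0, 0.106]
```

Run:
```python
from h import *
plan([.39,-.13,.20],120,jaw=.03)
```

```text
pos [ 0.1937 -0.5409  0.2075] xang 19.7 tilt 0.08 F [-0.5 -0.5  1. ] w 0.0854 t 0.15 q [-1.35  0.28  1.51  0.    1.36 -0.12] rows needed 16
[0.03, 0.0202, -0.02, 0.0005, -0.0, -0.0, -0.109, 0.03, 0.0223, -0.0177, 0.0005, -0.0, -0.0, -0.109, 0.03, 0.0241, -0.0152, 0.0005, -0.0, -0.0, -0.109, 0.03, 0.0256, -0.0125, 0.0005, -0.0, -0.0, -0.109, 0.03, 0.0268, -0.0096, 0.0005, -0.0, -0.0, -0.109, 0.03, 0.0277, -0.0066, 0.0005, -0.0, -0.0, -0.109, 0.03, 0.0282, -0.0035, 0.0005, -0.0, -0.0, -0.109, 0.03, 0.0285, -0.0004, 0.0005, -0.0, -0.0, -0.109]
```

apply_moves(moves=[0.03,0.02,-0.02,0,0,0,-0.11,0.03,0.022,-0.018,0,0,0,-0.11,0.03,0.024,-0.015,0,0,0,-0.11,0.03,0.026,-0.0125,0,0,0,-0.11,0.03,0.027,-0.0095,0,0,0,-0.11,0.03,0.028,-0.0065,0,0,0,-0.11,0.03,0.028,-0.0035,0,0,0,-0.11,0.03,0.0285,0,0,0,0,-0.11])

```text
clock: 0.82
position: [0.2892, -0.3305, 0.2034]
ee_rot: [-0.002, 0.809, 0.587, -0.0]
contact_force: [0.2, -0.2, 0.3]
width: 0.0301
```

Run:
```python
from h import *
plan([.45,.0,.20],160,jaw=.03)
```

```text
pos [ 0.2892 -0.3305  0.2034] xang 71.93 tilt 0.26 F [ 0.2 -0.2  0.3] w 0.0301 t 0.82 q [-1.01  0.07  1.77 -0.    1.3  -0.69] rows needed 13
[0.03, 0.028, 0.0039, 0.0003, -0.0, -0.0, -0.118, 0.03, 0.0274, 0.0072, 0.0003, -0.0, -0.0, -0.118, 0.03, 0.0263, 0.0103, 0.0003, -0.0, -0.0, -0.118, 0.03, 0.0249, 0.0134, 0.0003, -0.0, -0.0, -0.118, 0.03, 0.0232, 0.0162, 0.0003, -0.0, -0.0, -0.118, 0.03, 0.0211, 0.0188, 0.0003, -0.0, -0.0, -0.118, 0.03, 0.0187, 0.0212, 0.0003, -0.0, -0.0, -0.118, 0.03, 0.0161, 0.0232, 0.0003, -0.0, -0.0, -0.118]
```

apply_moves(moves=[0.03,0.028,0.004,0,0,0,-0.12,0.03,0.0275,0.007,0,0,0,-0.12,0.03,0.026,0.0105,0,0,0,-0.12,0.03,0.025,0.0135,0,0,0,-0.12,0.03,0.023,0.016,0,0,0,-0.12,0.03,0.021,0.019,0,0,0,-0.12,0.03,0.0185,0.021,0,0,0,-0.12,0.03,0.016,0.023,0,0,0,-0.12])

```text
clock: 1.48
position: [0.3846, -0.1135, 0.2029]
ee_rot: [-0.003, 0.428, 0.904, 0.001]
contact_force: [1.1, -0.6, -1.4]
width: 0.0297
```

Run:
```python
from h import *
plan([.5356,.1856,.16],-144,jaw=.03)
```

```text
pos [ 0.3846 -0.1135  0.2029] xang 129.27 tilt 0.34 F [ 1.1 -0.6 -1.4] w 0.0297 t 1.48 q [-0.46  0.01  1.84  0.    1.29 -1.15] rows needed 13
[0.03, 0.0104, 0.0236, 0.0034, 0.0, -0.0, -0.116, 0.03, 0.0076, 0.0246, 0.0034, 0.0, -0.0, -0.116, 0.03, 0.0047, 0.0253, 0.0033, 0.0, -0.0, -0.116, 0.03, 0.0017, 0.0257, 0.0033, 0.0, -0.0, -0.116, 0.03, -0.0013, 0.0257, 0.0033, 0.0, -0.0, -0.116, 0.03, -0.0042, 0.0254, 0.0033, 0.0, -0.0, -0.116, 0.03, -0.0072, 0.0248, 0.0033, 0.0, -0.0, -0.116, 0.03, -0.01, 0.0238, 0.0033, 0.0, -0.0, -0.116]
```

apply_moves(moves=[0.03,0.0105,0.0235,0.0034,0,0,-0.12,0.03,0.0075,0.0245,0.0034,0,0,-0.12,0.03,0.0045,0.0255,0.0033,0,0,-0.12,0.03,0.0015,0.0255,0.0033,0,0,-0.12,0.03,-0.0015,0.0255,0.0033,0,0,-0.12,0.03,-0.0045,0.0255,0.0033,0,0,-0.12,0.03,-0.007,0.025,0.0033,0,0,-0.12,0.03,-0.01,0.024,0.0033,0,0,-0.12])

```text
clock: 2.15
position: [0.4743, 0.0845, 0.1757]
ee_rot: [-0.001, -0.057, 0.998, 0.002]
contact_force: [1.1, -0.2, 0.0]
width: 0.0298
```

Run:
```python
from h import *
plan([.5356,.1856,.14],-144,jaw=.03)
```

```text
pos [0.4743 0.0845 0.1757] xang -173.41 tilt 0.27 F [ 1.1 -0.2  0. ] w 0.0298 t 2.15 q [ 0.03  0.16  1.75  0.    1.24 -1.66] rows needed 5
[0.03, -0.0145, 0.0186, 0.0072, 0.001, -0.0, -0.103, 0.03, -0.0164, 0.0171, 0.0072, 0.001, -0.0, -0.103, 0.03, -0.018, 0.0153, 0.0072, 0.001, -0.0, -0.103, 0.03, -0.0195, 0.0134, 0.0072, 0.001, -0.0, -0.103, 0.03, -0.0208, 0.0113, 0.0071, 0.001, -0.0, -0.103, 0.03, 0, 0, 0, 0, 0, 0, 0.03, 0, 0, 0, 0, 0, 0, 0.03, 0, 0, 0, 0, 0, 0]
```

apply_moves(moves=[0.03,-0.0145,0.0185,0.007,0,0,-0.103,0.03,-0.0165,0.017,0.007,0,0,-0.103,0.03,-0.018,0.0155,0.007,0,0,-0.103,0.03,-0.0195,0.0135,0.007,0,0,-0.103,0.03,-0.021,0.0115,0.007,0,0,-0.103,0.03,0,0,0,0,0,0,0.03,0,0,0,0,0,0,0.03,0,0,0,0,0,0])

```text
clock: 2.82
position: [0.5362, 0.1978, 0.1358]
ee_rot: [-0.003, -0.327, 0.945, 0.003]
contact_force: [0.3, 0.0, 0.2]
width: 0.0297
```

Run:
```python
from h import *
plan([.5356,.1856,.066],-144,jaw=.03,step=.01)
d=grab("wrist","w1")
```

```text
pos [0.5362 0.1978 0.1358] xang -141.83 tilt 0.46 F [0.3 0.  0.2] w 0.0297 t 2.82 q [ 0.23  0.32  1.62  0.01  1.2  -2.01] rows needed 8
[0.03, 0.001, -0.0012, 0.0087, 0.001, -0.0, 0.005, 0.03, 0.001, -0.0012, 0.0087, 0.001, -0.0, 0.005, 0.03, 0.001, -0.0012, 0.0087, 0.001, -0.0, 0.005, 0.03, 0.001, -0.0012, 0.0087, 0.001, -0.0, 0.005, 0.03, 0.001, -0.0012, 0.0087, 0.001, -0.0, 0.005, 0.03, 0.001, -0.0012, 0.0087, 0.001, -0.0, 0.005, 0.03, 0.001, -0.0012, 0.0087, 0.001, -0.0, 0.005, 0.03, 0.001, -0.0012, 0.0087, 0.001, -0.0, 0.005]
```

View pics/w1.png

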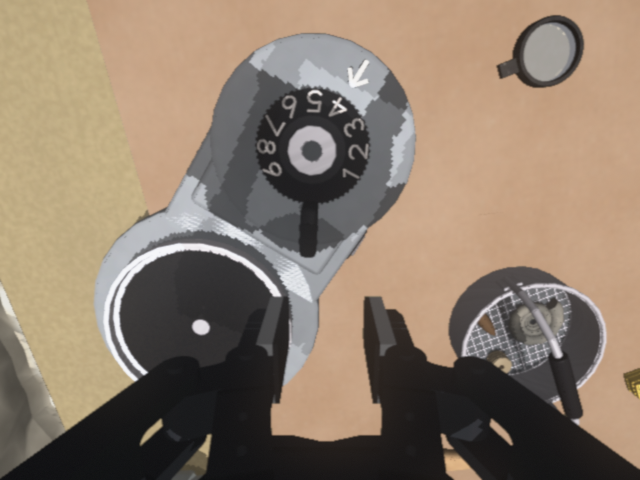

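The wrist view from above shows the collar at 4, with the hub near (313,151), the lug's outer end near (308,252) and the plate spindle near (201,327).

Run:
```python
from h import *
d=load("w1"); H=atz(d,313,151,.083); P=atz(d,201,327,.052); L=atz(d,308.5,240,.089); print(H,P,L)
v=P-H; print(np.hypot(*v[:2]),np.degrees(np.arctan2(v[1],v[0]))); v=L-H; print(np.hypot(*v[:2]),np.degrees(np.arctan2(v[1],v[0])))
```

```text
[0.49421425 0.15493762 0.083     ] [0.64490029 0.16806179 0.052     ] [0.53484055 0.18312347 0.089     ]
0.15125649913689942 4.977679172433665
0.04944631945481307 34.75225860544599
```

apply_moves(moves=[0.03,0.004,-0.0055,0,0,0,0.027,0.03,0.004,-0.0055,0,0,0,0.027,0.03,0,0,0.012,0,0,0,0.03,0,0,0.012,0,0,0,0.03,0,0,0,0,0,0,0.03,0,0,0,0,0,0,0.03,0,0,0,0,0,0,0.03,0,0,0,0,0,0])

```text
clock: 3.53
position: [0.5357, 0.1745, 0.1159]
ee_rot: [-0.001, -0.291, 0.957, 0.001]
contact_force: [0.2, -0.2, -0.0]
width: 0.0303
```

Run:
```python
from h import *
plan([.5366,.1848,.10],-145,jaw=.03,step=.003)
```

```text
pos [0.5357 0.1745 0.1159] xang -146.15 tilt 0.16 F [ 0.2 -0.2 -0. ] w 0.0303 t 3.53 q [ 0.19  0.33  1.67  0.    1.14 -1.97] rows needed 7
[0.03, -0.0009, 0.0011, 0.0023, 0.0, -0.0, -0.003, 0.03, -0.0009, 0.0011, 0.0023, 0.0, -0.0, -0.003, 0.03, -0.0009, 0.0011, 0.0023, 0.0, -0.0, -0.003, 0.03, -0.0009, 0.0011, 0.0023, 0.0, -0.0, -0.003, 0.03, -0.0009, 0.0011, 0.0023, 0.0, -0.0, -0.003, 0.03, -0.0009, 0.0011, 0.0023, 0.0, -0.0, -0.003, 0.03, -0.0009, 0.0011, 0.0023, 0.0, -0.0, -0.003, 0.03, 0, 0, 0, 0, 0, 0]
```

apply_moves(moves=[0.03,-0.002,0.0025,0.005,0,0,0,0.03,-0.002,0.0025,0.005,0,0,-0.01,0.03,-0.001,0.002,0.003,0,0,-0.01,0.03,0,0,0,0,0,0,0.03,0,0,0,0,0,0,0.03,0,0,0,0,0,0,0.03,0,0,0,0,0,0,0.03,0,0,0,0,0,0])

```text
clock: 4.2
position: [0.5368, 0.1848, 0.103]
ee_rot: [0.001, -0.302, 0.953, 0.001]
contact_force: [-0.2, -0.2, -0.8]
width: 0.0301
```

Run:
```python
from h import *
plan([.5366,.1848,.068],-145,jaw=.03,step=.01)
```

```text
pos [0.5368 0.1848 0.103 ] xang -144.87 tilt 0.16 F [-0.2 -0.2 -0.8] w 0.0301 t 4.2 q [ 0.21  0.34  1.68  0.    1.11 -1.98] rows needed 4
[0.03, 0.0001, 0.0, 0.0088, 0.0, 0.001, 0.001, 0.03, 0.0001, 0.0, 0.0088, 0.0, 0.001, 0.001, 0.03, 0.0, 0.0, 0.0088, 0.0, 0.001, 0.001, 0.03, 0.0, 0.0, 0.0088, 0.0, 0.001, 0.001, 0.03, 0, 0, 0, 0, 0, 0, 0.03, 0, 0, 0, 0, 0, 0, 0.03, 0, 0, 0, 0, 0, 0, 0.03, 0, 0, 0, 0, 0, 0]
```

apply_moves(moves=[0.03,0,0,0.006,0,0,0,0.03,0,0,0.008,0,0,0,0.03,0,0,0.008,0,0,0,0.03,0,0,0.005,0,0,0,0.03,0,0,0.002,0,0,0,0.03,0,0,0,0,0,0,0.02,0,0,0,0,0,0,0.018,0,0,0,0,0,0], newtons=20)

```text
clock: 4.87
position: [0.5362, 0.1844, 0.0699]
ee_rot: [-0.0, -0.302, 0.953, 0.001]
contact_force: [-0.3, 0.0, 1.1]
width: 0.0181
```

Run:
```python
from h import *
plan([.5366,.1848,.067],-145,jaw=.018,step=.01)
d=grab("top","t1"); crop(d,340,135,440,290,3.8,"t1c")
d=grab("scene","s1"); crop(d,300,130,460,300,3.5,"s1c")
```

```text
pos [0.5362 0.1844 0.0699] xang -144.89 tilt 0.14 F [-0.3  0.   1.1] w 0.0181 t 4.87 q [ 0.21  0.37  1.73  0.    1.04 -1.98] rows needed 1
[0.018, -0.0006, 0.0001, 0.0029, 0.002, 0.0, 0.002, 0.018, 0, 0, 0, 0, 0, 0, 0.018, 0, 0, 0, 0, 0, 0, 0.018, 0, 0, 0, 0, 0, 0, 0.018, 0, 0, 0, 0, 0, 0, 0.018, 0, 0, 0, 0, 0, 0, 0.018, 0, 0, 0, 0, 0, 0, 0.018, 0, 0, 0, 0, 0, 0]
```

View pics/s1c.png

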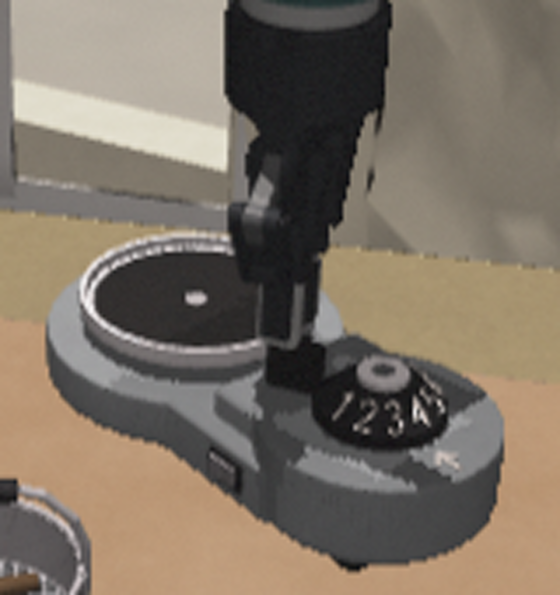

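apply_moves(moves=[0.018,0,0,0.003,0,0,0,0.018,0,0,0,0,0,0,0.018,0.0001,-0.002,0,0,0,0.04,0.018,0.0001,-0.003,0,0,0,0.06,0.018,0.0001,-0.0036,0,0,0,0.07,0.018,0.0001,-0.0036,0,0,0,0.07,0.018,0.0001,-0.0036,0,0,0,0.07,0.018,0.0001,-0.0036,0,0,0,0.07])

```text
clock: 5.63
position: [0.5454, 0.1673, 0.0683]
ee_rot: [0.002, -0.108, 0.994, 0.002]
contact_force: [-0.4, -0.5, -1.0]
width: 0.0182
```

```bash
cat >> h.py <<'E'
def pol():
    from rig import manip
    s=manip.get_state(); p=s["position"][:2]-[.494,.155]; q=s["ee_rot"]; x=np.degrees(2*np.arctan2(q[2],q[1]))
    print("r",np.hypot(*p).round(4),"ang",np.degrees(np.arctan2(p[1],p[0])).round(2),"xang+180",((x+360)%360-180).round(2),"z",s["position"][2].round(4),"F",np.round(s["contact_force"],1),"qd",np.round(s["qd"],2),"t",s["clock"])
E
python3 -c "
from h import *
pol()"
```

```text
r 0.0529 ang 13.41 xang+180 12.45 z 0.0683 F [-0.4 -0.5 -1. ] qd [-0.08 -0.01  0.   -0.    0.    0.79] t 5.6333
```

apply_moves(moves=[0.018,0.0002,-0.0035,0.0005,0,0,0.06,0.018,0.0002,-0.0035,0,0,0,0.065,0.018,0.0001,-0.0035,0,0,0,0.065,0.018,0.0001,-0.0035,0,0,0,0.065,0.018,0.0001,-0.0035,0,0,0,0.065,0.018,0.0001,-0.0035,0,0,0,0.065,0.018,0.0001,-0.0035,0,0,0,0.065,0.018,0.0001,-0.0035,0,0,0,0.065])

```text
clock: 6.3
position: [0.5456, 0.1384, 0.069]
ee_rot: [0.003, 0.162, 0.987, 0.002]
contact_force: [-0.1, -0.0, -0.6]
width: 0.0181
```

```bash
python3 -c "
from h import *
pol()"
```

```text
r 0.0542 ang -17.81 xang+180 -18.6 z 0.069 F [-0.1 -0.  -0.6] qd [-0.07 -0.03  0.05  0.   -0.02  0.74] t 6.3
```

Run:
```python
from h import *
d=grab("scene","s2"); crop(d,300,130,460,300,3.5,"s2c")
pol()
```

```text
r 0.0541 ang -18.55 xang+180 -18.72 z 0.069 F [-1.2 -1.1  1. ] qd [ 0.01  0.   -0.    0.01  0.   -0.15] t 6.35
```

View pics/s2c.png

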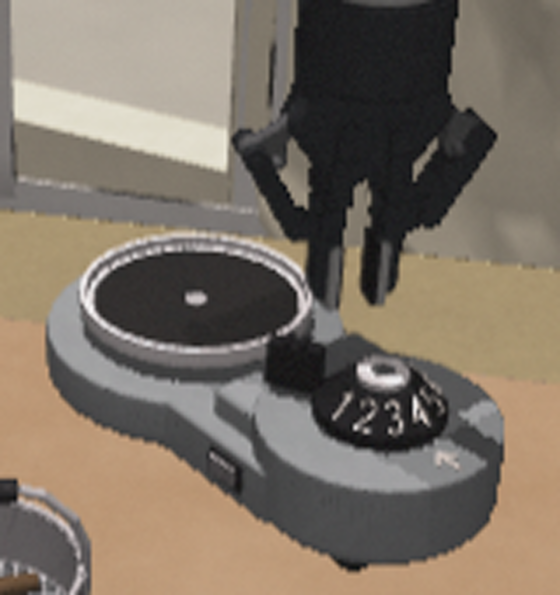

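Run:
```python
from h import *
d=load("s2"); W=cloud(d); print(proj(d,[.545,.137,.069]),proj(d,[.545,.137,.09]))
for u,v in [(394,215),(407,214),(408,210),(393,210),(408,216)]: print(u,v,W[v,u])
r=np.hypot(*(W[...,:2]-[.545,.137]).transpose(2,0,1)); z=W[...,2][(r<.025)]; print(np.histogram(z[z>.05],20))
```

```text
[398.58125286 226.3730522 ] [399.43133681 216.56931676]
394 215 [0.53922505 0.15452628 0.1015132 ]
407 214 [0.53054066 0.13203333 0.10123831]
408 210 [0.5323715  0.12903955 0.10772017]
393 210 [0.54183193 0.15559602 0.11083377]
408 216 [0.53241577 0.1276454  0.09479202]
(array([109,   0, 121, 192, 176, 166, 187, 219, 112,   0,   0,   0,   0,
         0,   0,   0,   0,   0,   0,  46]), array([0.0517679 , 0.07037836, 0.08898882, 0.10759928, 0.12620974,
       0.1448202 , 0.16343066, 0.18204112, 0.20065159, 0.21926205,
       0.23787251, 0.25648297, 0.27509343, 0.29370389, 0.31231435,
       0.33092481, 0.34953527, 0.36814573, 0.38675619, 0.40536666,
       0.42397712]))
```

The fingertips passed over the lug: the collar still reads 4 and the lug hasn't moved. With this opening the tips sit about 23 mm above the TCP. I'll go back to the lug and come in lower.

apply_moves(moves=[0.03,0,0.005,-0.003,0,0,-0.09,0.03,0.0003,0.005,-0.003,0,0,-0.1,0.03,0.0003,0.005,0,0,0,-0.1,0.03,0.0003,0.005,0,0,0,-0.1,0.03,0.0003,0.005,0,0,0,-0.1,0.03,0.0003,0.005,0,0,0,-0.1,0.03,0.0003,0.005,0,0,0,-0.1,0.03,0.0003,0.005,0,0,0,-0.1])

```text
clock: 7.02
position: [0.5433, 0.1775, 0.0765]
ee_rot: [0.005, -0.252, 0.968, 0.001]
contact_force: [-0.3, -0.8, 0.4]
width: 0.0303
```

Run:
```python
from h import *
pol(); plan([.5366,.1848,.072],-145,jaw=.03,step=.006,turn=4)
```

```text
r 0.0542 ang 24.48 xang+180 29.15 z 0.0765 F [-0.3 -0.8  0.4] qd [ 0.11 -0.02  0.02 -0.   -0.01 -1.16] t 7.0167
pos [0.5433 0.1775 0.0765] xang -150.85 tilt 0.58 F [-0.3 -0.8  0.4] w 0.0303 t 7.02 q [ 0.19  0.37  1.72  0.    1.05 -1.89] rows needed 2
[0.03, 0.0012, 0.0048, 0.0022, -0.001, 0.005, -0.051, 0.03, 0.0009, 0.0049, 0.0022, -0.001, 0.005, -0.051, 0.03, 0, 0, 0, 0, 0, 0, 0.03, 0, 0, 0, 0, 0, 0, 0.03, 0, 0, 0, 0, 0, 0, 0.03, 0, 0, 0, 0, 0, 0, 0.03, 0, 0, 0, 0, 0, 0, 0.03, 0, 0, 0, 0, 0, 0]
```

apply_moves(moves=[0.03,0.001,0.004,0,0,0.005,-0.03,0.03,0.001,0.003,0,0,0.005,0,0.03,0,0,0,0,0,0,0.03,0,0,0,0,0,0,0.03,0,0,0,0,0,0,0.03,0,0,0,0,0,0,0.03,0,0,0,0,0,0,0.03,0,0,0,0,0,0])

```text
clock: 7.68
position: [0.5382, 0.1837, 0.077]
ee_rot: [0.001, -0.27, 0.963, -0.001]
contact_force: [-0.1, 0.4, 0.6]
width: 0.0302
```

Run:
```python
from h import *
pol(); plan([.5366,.1848,.060],-145,jaw=.03,step=.006,turn=4)
d=grab("scene","s3"); crop(d,300,130,460,300,3.5,"s3c")
```

```text
r 0.0527 ang 32.99 xang+180 31.3 z 0.077 F [-0.1  0.4  0.6] qd [-0.  0.  0. -0.  0.  0.] t 7.6833
pos [0.5382 0.1837 0.077 ] xang -148.7 tilt 0.12 F [-0.1  0.4  0.6] w 0.0302 t 7.68 q [ 0.21  0.37  1.72 -0.    1.06 -1.91] rows needed 3
[0.03, 0.0003, 0.0006, 0.0057, -0.001, 0.0, -0.022, 0.03, 0.0002, 0.0006, 0.0057, -0.001, 0.0, -0.022, 0.03, 0.0002, 0.0006, 0.0057, -0.001, 0.0, -0.022, 0.03, 0, 0, 0, 0, 0, 0, 0.03, 0, 0, 0, 0, 0, 0, 0.03, 0, 0, 0, 0, 0, 0, 0.03, 0, 0, 0, 0, 0, 0, 0.03, 0, 0, 0, 0, 0, 0]
```

View pics/s3c.png

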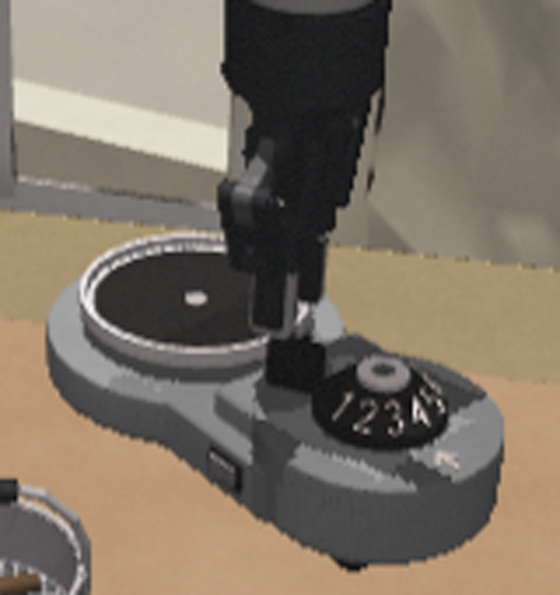

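apply_moves(moves=[0.03,0.0003,0.0005,0.004,0,0,-0.015,0.03,0.0003,0.0005,0.005,0,0,-0.015,0.03,0,0,0.005,0,0,-0.01,0.03,0,0,0.004,0,0,0,0.03,0,0,0.003,0,0,0,0.03,0,0,0.001,0,0,0,0.03,0,0,0,0,0,0,0.03,0,0,0,0,0,0])

```text
clock: 8.4
position: [0.5364, 0.1837, 0.0515]
ee_rot: [-0.0, -0.291, 0.957, -0.001]
contact_force: [-0.5, -0.3, 0.3]
width: 0.0302
```

Run:
```python
from h import *
pol(); 
d=grab("scene","s4"); crop(d,300,130,460,300,3.5,"s4c")
```

```text
r 0.0512 ang 34.06 xang+180 33.81 z 0.0515 F [-0.5 -0.3  0.3] qd [-0.  0.  0.  0. -0.  0.] t 8.4
```

View pics/s4c.png

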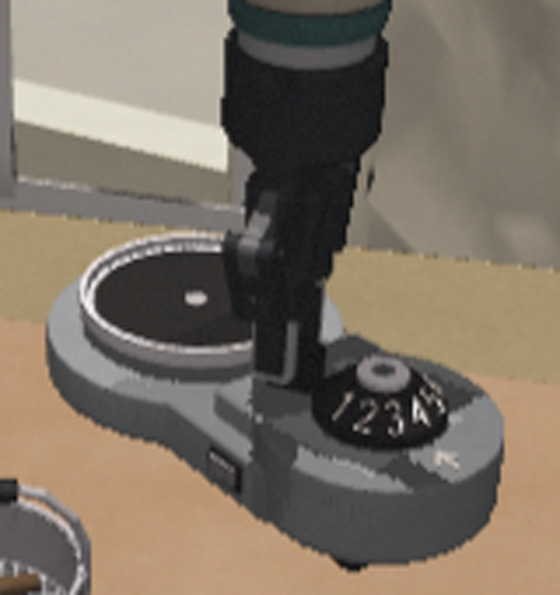

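Run:
```python
from h import *
d=load("s4"); W=cloud(d)
for h in (.055,.065,.075): print(proj(d,[[.5364-.0112,.1837+.0166,h],[.5254-.009,.2-.006,h]]))
for v in range(222,246,2): print(v,W[v,378].round(4),W[v,382].round(4))
```

```text
[[376.16838492 247.64041431]
 [381.93374649 249.01554212]]
[[376.45140418 242.9624961 ]
 [382.2523549  244.32781715]]
[[376.73781765 238.22847626]
 [382.57479915 239.5836549 ]]
222 [0.5019 0.2172 0.1258] [0.5171 0.1973 0.1117]
224 [0.5153 0.2068 0.1116] [0.5173 0.1968 0.1074]
226 [0.5176 0.2049 0.1058] [0.5181 0.196  0.1027]
228 [0.5184 0.204  0.101 ] [0.5172 0.1963 0.0992]
230 [0.5155 0.2059 0.0992] [-0.1003  0.6696  0.5808]
232 [0.5156 0.2056 0.0949] [0.5172 0.1958 0.0909]
234 [0.5161 0.205  0.0904] [0.5171 0.1955 0.0867]
236 [0.5165 0.2044 0.0858] [0.5151 0.1968 0.0841]
238 [0.5223 0.1997 0.0769] [0.5156 0.1961 0.0794]
240 [0.5358 0.1893 0.0616] [0.5291 0.1854 0.0641]
242 [0.5374 0.1878 0.0559] [0.5366 0.1794 0.0535]
244 [0.5313 0.1921 0.0565] [0.5274 0.1862 0.0567]
```

apply_moves(moves=[0.03,-0.0005,0.0005,0.003,0,0,-0.01,0.03,0,0,0.002,0,0,0,0.02,0,0,0,0,0,0,0.016,0,0,0,0,0,0,0.016,0,-0.002,0,0,0,0.04,0.016,0.0001,-0.003,0,0,0,0.06,0.016,0.0001,-0.0036,0,0,0,0.07,0.016,0.0001,-0.0036,0,0,0,0.07], newtons=20)

```text
clock: 9.12
position: [0.5405, 0.1777, 0.0466]
ee_rot: [-0.001, -0.174, 0.985, 0.003]
contact_force: [0.3, 2.0, 0.3]
width: 0.0164
```

Run:
```python
from h import *
pol(); 
d=grab("scene","s5"); crop(d,300,130,460,300,3.5,"s5c")
pol()
```

```text
r 0.0517 ang 26.05 xang+180 20.06 z 0.0466 F [0.3 2.  0.3] qd [-0.07  0.   -0.01  0.03  0.01  0.79] t 9.1167
r 0.0518 ang 25.09 xang+180 19.93 z 0.0466 F [ 0.7 -0.2 -0.7] qd [ 0.    0.   -0.   -0.02 -0.01 -0.16] t 9.1667
```

View pics/s5c.png

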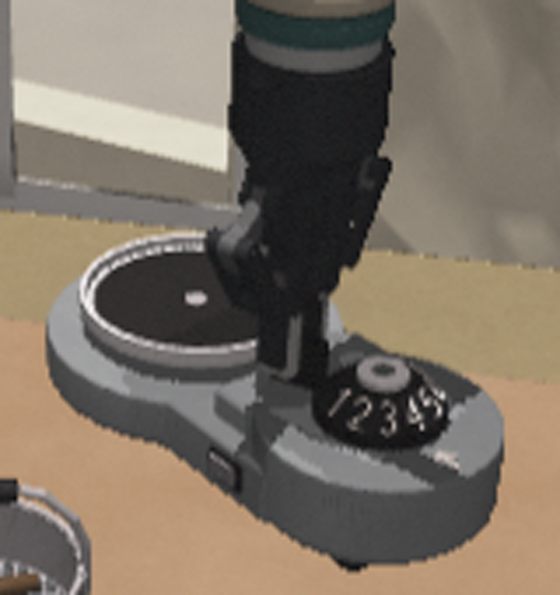

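The collar has started to turn with the fingers, so I'll continue along the arc.

apply_moves(moves=[0.016,0.0002,-0.006,0,0,0,0.04,0.016,0.0002,-0.005,0,0,0,0.06,0.016,0.0001,-0.0045,0,0,0,0.07,0.016,0.0001,-0.0042,0,0,0,0.07,0.016,0.0001,-0.0042,0,0,0,0.07,0.016,0.0001,-0.0042,0,0,0,0.07,0.016,0.0001,-0.0042,0,0,0,0.07,0.016,0.0001,-0.0042,0,0,0,0.07])

```text
clock: 9.83
position: [0.5456, 0.1441, 0.047]
ee_rot: [-0.001, 0.092, 0.996, 0.005]
contact_force: [-0.1, 1.3, -0.1]
width: 0.0158
```

Run:
```python
from h import *
pol()
```

```text
r 0.0527 ang -11.93 xang+180 -10.58 z 0.047 F [-0.1  1.3 -0.1] qd [-0.09 -0.03  0.05  0.01 -0.02  0.77] t 9.8333
```

apply_moves(moves=[0.016,0.0002,-0.0038,0,0,0,0.07,0.016,0.0002,-0.0038,0,0,0,0.07,0.016,0.0002,-0.0038,0,0,0,0.07,0.016,0.0002,-0.0038,0,0,0,0.07,0.016,0.0002,-0.0038,0,0,0,0.07,0.016,0.0002,-0.0038,0,0,0,0.07,0.016,0.0002,-0.0038,0,0,0,0.07,0.016,0.0002,-0.0038,0,0,0,0.07])

```text
clock: 10.5
position: [0.5329, 0.1192, 0.0472]
ee_rot: [-0.001, 0.372, 0.928, 0.008]
contact_force: [0.2, 1.4, -0.9]
width: 0.0161
```

Run:
```python
from h import *
pol()
d=grab("scene","s6"); crop(d,300,130,460,300,3.5,"s6c")
```

```text
r 0.0528 ang -42.62 xang+180 -43.67 z 0.0472 F [ 0.2  1.4 -0.9] qd [-0.06 -0.05  0.08  0.01 -0.04  0.79] t 10.5
```

View pics/s6c.png

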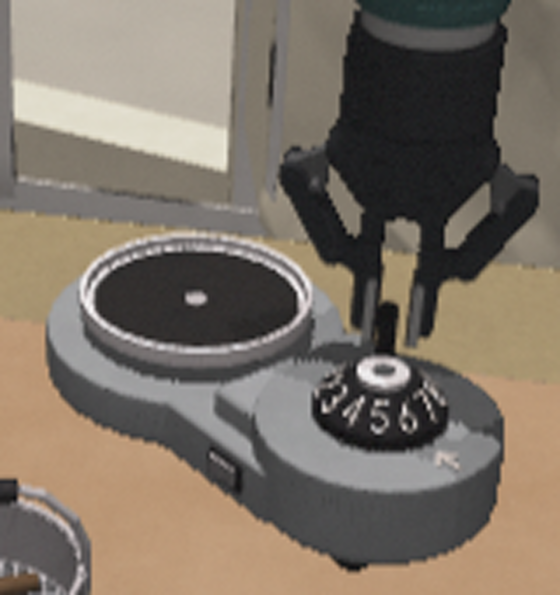

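apply_moves(moves=[0.016,0.0002,-0.004,0,0,0,0.06,0.016,0.0002,-0.0035,0,0,0,0.05,0.016,0.0001,-0.002,0,0,0,0.03,0.016,0,0,0,0,0,0,0.016,0,0,0,0,0,0,0.022,0,0,0,0,0,0,0.022,0,0,0,0,0,0,0.022,0,0,0,0,0,0])

```text
clock: 11.22
position: [0.5252, 0.1117, 0.0477]
ee_rot: [-0.001, 0.432, 0.902, 0.007]
contact_force: [-0.9, 0.1, 0.4]
width: 0.0219
```

Run:
```python
from h import *
pol()
d=grab("wrist","w7")
```

```text
r 0.0534 ang -54.29 xang+180 -51.18 z 0.0477 F [-0.9  0.1  0.4] qd [ 0.    0.   -0.    0.   -0.   -0.01] t 11.2167
```

View pics/w7.png

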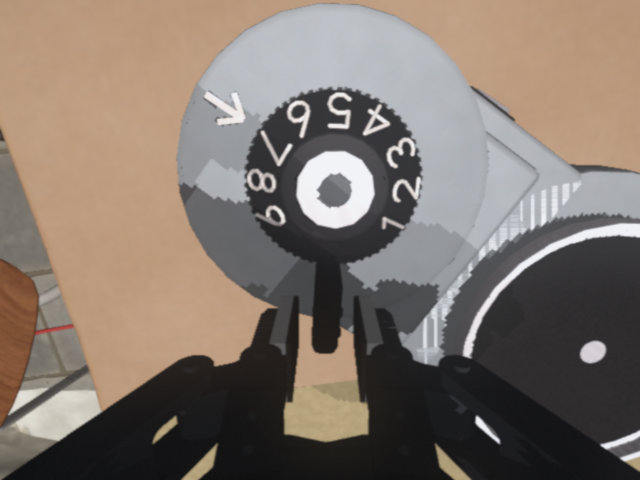

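7 now lines up with the index arrow: the arrow tip is at (243,122), the 7 at (277,146) and the hub at (335,190). I'll lift straight up off the lug.

apply_moves(moves=[0.03,0,0,0,0,0,0,0.03,0,0,-0.01,0,0,0,0.03,0,0,-0.015,0,0,0,0.03,0,0,-0.02,0,0,0,0.03,0,0,-0.02,0,0,0,0.03,0,0,-0.015,0,0,0,0.05,0,0,-0.005,0,0,0,0.07,0,0,0,0,0,0])

```text
clock: 11.93
position: [0.5246, 0.1107, 0.1389]
ee_rot: [-0.002, 0.431, 0.902, 0.006]
contact_force: [0.2, -0.6, -0.1]
width: 0.0531
```

Run:
```python
from h import *
d=grab("wrist","w8"); grab("top","t8")
plan([.5095,.381,.16],60.7,step=.03)
```

```text
pos [0.5237 0.1106 0.1374] xang 128.94 tilt 0.74 F [-0.5 -0.1  0.3] w 0.0675 t 12.03 q [ 0.07  0.27  1.7   0.01  1.17 -0.62] rows needed 10
[0.085, 0.0219, 0.0159, -0.0019, 0.0, -0.001, 0.119, 0.085, 0.0237, 0.0132, -0.0019, 0.0, -0.001, 0.119, 0.085, 0.0251, 0.0103, -0.002, 0.0, -0.001, 0.119, 0.085, 0.0261, 0.0072, -0.002, 0.0, -0.001, 0.119, 0.085, 0.0268, 0.0041, -0.002, 0.0, -0.001, 0.119, 0.085, 0.0271, 0.0009, -0.0021, 0.0, -0.001, 0.119, 0.085, 0.027, -0.0024, -0.0021, 0.0, -0.001, 0.119, 0.085, 0.0265, -0.0056, -0.0022, 0.0, -0.001, 0.119]
```

View pics/w8.png

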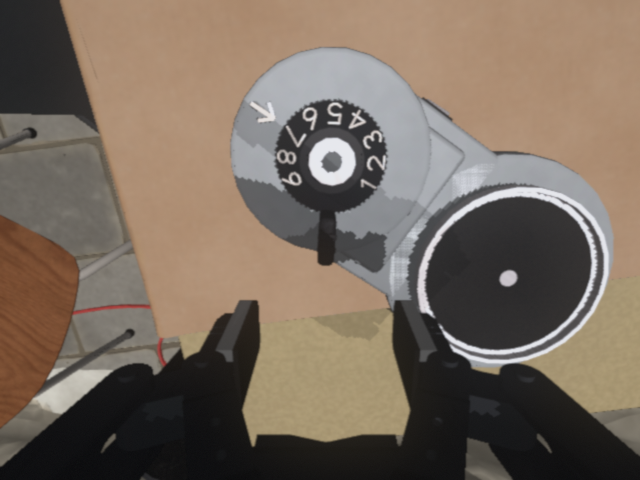

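Run:
```python
from h import *
d=load("w8"); H=atz(d,331,162,.083); P=atz(d,508,278,.052); L=atz(d,326.5,250,.089); print(H,P,L)
for X in(P,L):
  v=X-H; print(np.hypot(*v[:2]),np.degrees(np.arctan2(v[1],v[0])))
```

```text
[0.49434604 0.15369384 0.083     ] [0.64507182 0.16749068 0.052     ] [0.5238656  0.11300405 0.089     ]
0.15135592129833444 5.230055220459453
0.05026990760616889 -54.039929654843164
```

apply_moves(moves=[0.085,0.022,0.016,-0.002,0,0,0.12,0.085,0.0235,0.013,-0.002,0,0,0.12,0.085,0.025,0.0105,-0.002,0,0,0.12,0.085,0.026,0.007,-0.002,0,0,0.12,0.085,0.027,0.004,-0.002,0,0,0.12,0.085,0.027,0.001,-0.002,0,0,0.12,0.085,0.027,-0.0025,-0.002,0,0,0.12,0.085,0.022,-0.0055,-0.002,0,0,0.11])

```text
clock: 12.7
position: [0.5091, 0.3237, 0.1447]
ee_rot: [-0.007, 0.808, 0.589, -0.007]
contact_force: [0.5, -0.4, 1.0]
width: 0.0846
```

Run:
```python
from h import *
plan([.5095,.381,.16],60.7,step=.015,turn=4)
```

```text
pos [0.5091 0.3237 0.1447] xang 72.15 tilt 1.14 F [ 0.5 -0.4  1. ] w 0.0846 t 12.7 q [0.44 0.37 1.53 0.01 1.26 0.75] rows needed 4
[0.085, 0.0137, -0.0044, -0.0038, -0.005, 0.001, 0.05, 0.085, 0.0134, -0.005, -0.0038, -0.005, 0.001, 0.05, 0.085, 0.0132, -0.0057, -0.0038, -0.005, 0.001, 0.05, 0.085, 0.0129, -0.0063, -0.0038, -0.005, 0.001, 0.05, 0.085, 0, 0, 0, 0, 0, 0, 0.085, 0, 0, 0, 0, 0, 0, 0.085, 0, 0, 0, 0, 0, 0, 0.085, 0, 0, 0, 0, 0, 0]
```

apply_moves(moves=[0.085,0.011,-0.004,-0.004,-0.005,0,0.05,0.085,0.011,-0.004,-0.004,-0.005,0,0.05,0.085,0.01,-0.005,-0.004,-0.005,0,0.04,0.085,0.007,-0.004,0,0,0,0.02,0.085,0,0,0,0,0,0,0.085,0,0,0,0,0,0,0.085,0,0,0,0,0,0,0.085,0,0,0,0,0,0])

```text
clock: 13.37
position: [0.5013, 0.3712, 0.145]
ee_rot: [-0.002, 0.854, 0.521, -0.013]
contact_force: [-0.9, -1.1, 0.1]
width: 0.085
```

Run:
```python
from h import *
d=grab("wrist","w9")
plan([.5095,.381,.16],60.7,step=.005,turn=4)
```

```text
pos [0.5012 0.371  0.1449] xang 62.76 tilt 1.51 F [-0.5  0.   0.4] w 0.0847 t 13.42 q [0.52 0.4  1.47 0.   1.29 1.  ] rows needed 4
[0.085, 0.0031, 0.0006, -0.0039, -0.004, 0.005, 0.009, 0.085, 0.0031, 0.0006, -0.0038, -0.004, 0.005, 0.009, 0.085, 0.0031, 0.0006, -0.0038, -0.004, 0.005, 0.009, 0.085, 0.0032, 0.0006, -0.0038, -0.004, 0.005, 0.009, 0.085, 0, 0, 0, 0, 0, 0, 0.085, 0, 0, 0, 0, 0, 0, 0.085, 0, 0, 0, 0, 0, 0, 0.085, 0, 0, 0, 0, 0, 0]
```

View pics/w9.png

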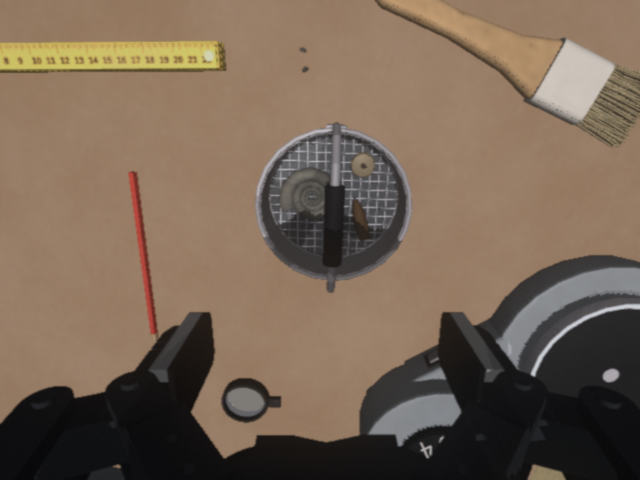

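The wrist view shows the sieve with all three fossils in it. The grip tube runs from about (335,187) to (332,265). I'll measure it here, then fix the tilt.

Run:
```python
from h import *
d=load("w9"); W=cloud(d)
a=atz(d,335,187,.087);b=atz(d,332,264,.087); print(a,b,(a+b)/2,np.hypot(*(b-a)[:2]),np.degrees(np.arctan2(*(a-b)[1::-1])))
for v in range(190,262,8):print(W[v,334].round(4))
im=d["image"].astype(int).max(2); m=np.zeros(im.shape,bool); m[185:268,318:352]=1; q=W[m&(W[...,2]>.075)&(W[...,2]<.1)]
print(len(q),q.mean(0),np.median(q[:,2])); e=cv2.fitLine(q[:,:2].astype(np.float32),2,0,.01,.01).ravel(); print(np.degrees(np.arctan2(e[1],e[0])))
```

```text
[0.52294623 0.40178901 0.087     ] [0.49973893 0.3600019  0.087     ] [0.51134258 0.38089545 0.087     ] 0.047798970245213256 60.9535363111756
[0.5218 0.4009 0.0892]
[0.5198 0.3969 0.0898]
[0.5177 0.3928 0.0903]
[0.5155 0.3885 0.09  ]
[0.5134 0.3843 0.0904]
[0.5111 0.3797 0.0897]
[0.5088 0.3751 0.0892]
[0.5064 0.3704 0.0885]
[0.5041 0.3659 0.0888]
1626 [0.51145873 0.38213168 0.08824274] 0.08860952025336094
60.848076
```

Run:
```python
from h import *
plan([.5105,.381,.135],60.9,step=.005,turn=4)
```

```text
pos [0.5012 0.371  0.1449] xang 62.76 tilt 1.51 F [-0.5  0.   0.4] w 0.0847 t 13.42 q [0.52 0.4  1.47 0.   1.29 1.  ] rows needed 4
[0.085, 0.0033, 0.001, 0.0024, -0.004, 0.005, 0.008, 0.085, 0.0033, 0.0009, 0.0024, -0.004, 0.005, 0.008, 0.085, 0.0033, 0.0009, 0.0024, -0.004, 0.005, 0.008, 0.085, 0.0033, 0.0009, 0.0024, -0.004, 0.005, 0.008, 0.085, 0, 0, 0, 0, 0, 0, 0.085, 0, 0, 0, 0, 0, 0, 0.085, 0, 0, 0, 0, 0, 0, 0.085, 0, 0, 0, 0, 0, 0]
```

apply_moves(moves=[0.085,0.0033,0.001,0.0024,-0.005,0.006,0.01,0.085,0.0033,0.001,0.0024,-0.005,0.006,0.01,0.085,0.0033,0.001,0.0024,-0.004,0.006,0.008,0.085,0.001,0,0,0,0,0,0.085,0,0,0,0,0,0,0.085,0,0,0,0,0,0,0.085,0,0,0,0,0,0,0.085,0,0,0,0,0,0])

```text
clock: 14.08
position: [0.5103, 0.3778, 0.1368]
ee_rot: [0.0, 0.862, 0.506, -0.001]
contact_force: [0.0, 1.4, -0.1]
width: 0.0853
```

Run:
```python
from h import *
plan([.5105,.381,.052],60.9,step=.012,turn=4)
```

```text
pos [0.5103 0.3778 0.1368] xang 60.84 tilt 0.08 F [ 0.   1.4 -0.1] w 0.0853 t 14.08 q [ 0.53  0.41  1.48 -0.    1.25  1.04] rows needed 8
[0.085, 0.0004, -0.0002, 0.0106, -0.0, 0.0, -0.0, 0.085, 0.0004, -0.0002, 0.0106, -0.0, 0.0, -0.0, 0.085, 0.0004, -0.0002, 0.0106, -0.0, 0.0, -0.0, 0.085, 0.0004, -0.0002, 0.0106, -0.0, 0.0, -0.0, 0.085, 0.0004, -0.0002, 0.0106, -0.0, 0.0, -0.0, 0.085, 0.0004, -0.0002, 0.0106, -0.0, 0.0, -0.0, 0.085, 0.0004, -0.0002, 0.0106, -0.0, 0.0, -0.0, 0.085, 0.0004, -0.0002, 0.0106, -0.0, 0.0, -0.0]
```

apply_moves(moves=[0.085,0.0005,-0.0003,0.008,0,0,0,0.085,0.0005,-0.0003,0.012,0,0,0,0.085,0.0005,-0.0003,0.015,0,0,0,0.085,0.0005,0,0.015,0,0,0,0.085,0,0,0.012,0,0,0,0.085,0,0,0.008,0,0,0,0.085,0,0,0.002,0,0,0,0.085,0,0,0,0,0,0])

```text
clock: 14.75
position: [0.5108, 0.3807, 0.0605]
ee_rot: [0.0, 0.862, 0.506, 0.001]
contact_force: [-0.4, -0.8, -0.3]
width: 0.0852
```

Run:
```python
from h import *
d=grab("scene","s10"); crop(d,220,150,360,340,3.1,"s10c")
d=grab("wrist","w10")
plan([.5105,.381,.050],60.9,step=.012,turn=4)
```

```text
pos [0.5113 0.3809 0.0614] xang 60.86 tilt 0.15 F [-0.2 -0.1 -0.4] w 0.0849 t 14.85 q [ 0.53  0.47  1.58 -0.    1.09  1.04] rows needed 1
[0.085, -0.0004, -0.0008, 0.0114, 0.002, -0.002, -0.001, 0.085, 0, 0, 0, 0, 0, 0, 0.085, 0, 0, 0, 0, 0, 0, 0.085, 0, 0, 0, 0, 0, 0, 0.085, 0, 0, 0, 0, 0, 0, 0.085, 0, 0, 0, 0, 0, 0, 0.085, 0, 0, 0, 0, 0, 0, 0.085, 0, 0, 0, 0, 0, 0]
```

View pics/s10c.png

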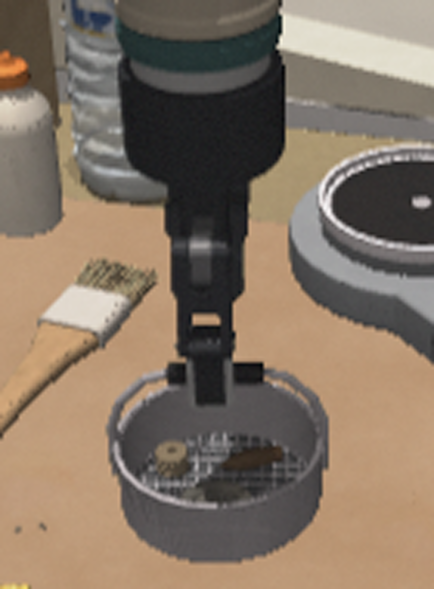

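View pics/w10.png

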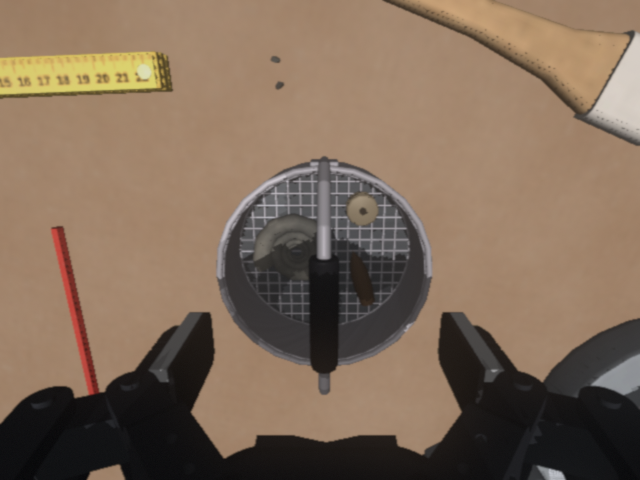

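Run:
```python
from h import *
d=load("s10"); W=cloud(d)
for v in range(264,286,2): print(v,W[v,288].round(4))
print(proj(d,[.511,.381,.083]))
```

```text
264 [0.4431 0.4135 0.1487]
266 [0.4452 0.4127 0.1436]
268 [0.4627 0.4046 0.1261]
270 [0.4618 0.4052 0.1232]
272 [0.4598 0.4063 0.1213]
274 [0.4623 0.4053 0.1157]
276 [0.4648 0.4043 0.1099]
278 [0.4622 0.4057 0.1085]
280 [0.4623 0.4058 0.1048]
282 [0.4677 0.4034 0.0965]
284 [0.5569 0.3619 0.0162]
[288.5859117  269.89141939]
```

The open fingertips are at z≈0.096 with the TCP reading 0.061, so the shut tips sit about 23 mm above the reported TCP. To put the pads around the tube I'll go down to TCP z≈0.042.

apply_moves(moves=[0.085,-0.0003,-0.0005,0.004,0,0,0,0.085,0,0,0.005,0,0,0,0.085,0,0,0.004,0,0,0,0.085,0,0,0.002,0,0,0,0.085,0,0,0.001,0,0,0,0.085,0,0,0,0,0,0,0.085,0,0,0,0,0,0,0.085,0,0,0,0,0,0])

```text
clock: 15.52
position: [0.5127, 0.3821, 0.0468]
ee_rot: [0.0, 0.862, 0.506, 0.004]
contact_force: [-0.2, -0.4, 0.1]
width: 0.0854
```

Run:
```python
from h import *
plan([.5105,.381,.042],60.9,step=.012,turn=4)
```

```text
pos [0.5127 0.3821 0.0468] xang 60.86 tilt 0.49 F [-0.2 -0.4  0.1] w 0.0854 t 15.52 q [ 0.53  0.49  1.6  -0.    1.05  1.04] rows needed 1
[0.085, -0.0021, -0.0014, 0.0048, 0.005, -0.007, -0.001, 0.085, 0, 0, 0, 0, 0, 0, 0.085, 0, 0, 0, 0, 0, 0, 0.085, 0, 0, 0, 0, 0, 0, 0.085, 0, 0, 0, 0, 0, 0, 0.085, 0, 0, 0, 0, 0, 0, 0.085, 0, 0, 0, 0, 0, 0, 0.085, 0, 0, 0, 0, 0, 0]
```

apply_moves(moves=[0.085,-0.001,-0.001,0.003,0.005,-0.006,0,0.07,-0.0005,-0.0003,0.001,0,0,0,0.06,0,0,0,0,0,0,0.05,0,0,0,0,0,0,0.04,0,0,0,0,0,0,0.03,0,0,0,0,0,0,0.025,0,0,0,0,0,0,0.025,0,0,0,0,0,0])

```text
clock: 16.18
position: [0.511, 0.3815, 0.0428]
ee_rot: [-0.0, 0.862, 0.506, 0.0]
contact_force: [0.3, -0.2, -0.0]
width: 0.0248
```

Run:
```python
from h import *
d=grab("wrist","w11")
plan([.5105,.381,.042],60.9,step=.012,turn=4)
d=grab("scene","s11"); crop(d,220,150,360,340,3.1,"s11c")
```

```text
pos [0.511  0.3815 0.0428] xang 60.86 tilt 0.08 F [-0.5  0.3 -0.1] w 0.025 t 16.23 q [0.53 0.49 1.6  0.   1.05 1.04] rows needed 1
[0.085, -0.0007, -0.0002, 0.0008, -0.0, -0.001, -0.001, 0.085, 0, 0, 0, 0, 0, 0, 0.085, 0, 0, 0, 0, 0, 0, 0.085, 0, 0, 0, 0, 0, 0, 0.085, 0, 0, 0, 0, 0, 0, 0.085, 0, 0, 0, 0, 0, 0, 0.085, 0, 0, 0, 0, 0, 0, 0.085, 0, 0, 0, 0, 0, 0]
```

View pics/w11.png

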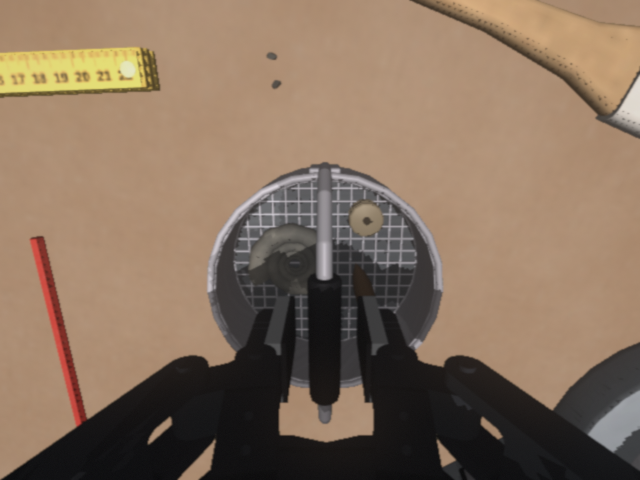

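View pics/s11c.png

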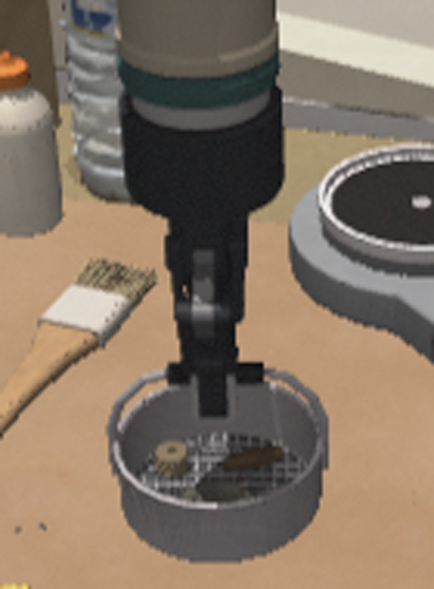

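The tube, around (324,340), sits midway between the pads and the tips reach below it. Closing now.

apply_moves(moves=[0.018,0,0,0,0,0,0,0.014,0,0,0,0,0,0,0.012,0,0,0,0,0,0,0.008,0,0,0,0,0,0,0.005,0,0,0,0,0,0,0.005,0,0,0,0,0,0,0.005,0,0,0,0,0,0,0.005,0,0,0,0,0,0], newtons=40)

```text
clock: 16.95
position: [0.5104, 0.3819, 0.043]
ee_rot: [-0.001, 0.862, 0.506, 0.0]
contact_force: [-0.4, 0.4, 0.7]
width: 0.0104
```

apply_moves(moves=[0.005,0,0,-0.001,0,0,0,0.005,0,0,-0.002,0,0,0,0.005,0,0,-0.003,0,0,0,0.005,0,0,-0.004,0,0,0,0.005,0,0,-0.004,0,0,0,0.005,0,0,-0.004,0,0,0,0.005,0,0,-0.002,0,0,0,0.005,0,0,0,0,0,0])

```text
clock: 17.62
position: [0.5087, 0.3801, 0.0619]
ee_rot: [-0.0, 0.862, 0.506, -0.003]
contact_force: [-0.3, 0.9, -3.6]
width: 0.0108
```

Run:
```python
from h import *
d=grab("scene","s12"); crop(d,220,130,360,340,2.8,"s12c")
plan([.511,.381,.15],60.9,step=.012,turn=4,jaw=.005)
```

```text
pos [0.5088 0.3801 0.0618] xang 60.86 tilt 0.32 F [-0.   0.3 -3.6] w 0.0105 t 17.67 q [0.53 0.47 1.58 0.   1.1  1.04] rows needed 8
[0.005, 0.0002, 0.0002, -0.011, -0.0, 0.001, -0.0, 0.005, 0.0002, 0.0002, -0.011, -0.0, 0.001, -0.0, 0.005, 0.0002, 0.0002, -0.011, -0.0, 0.001, -0.0, 0.005, 0.0002, 0.0002, -0.011, -0.0, 0.001, -0.0, 0.005, 0.0002, 0.0002, -0.011, -0.0, 0.001, -0.0, 0.005, 0.0002, 0.0002, -0.011, -0.0, 0.001, -0.0, 0.005, 0.0002, 0.0002, -0.011, -0.0, 0.001, -0.0, 0.005, 0.0002, 0.0002, -0.011, -0.0, 0.001, -0.0]
```

View pics/s12c.png

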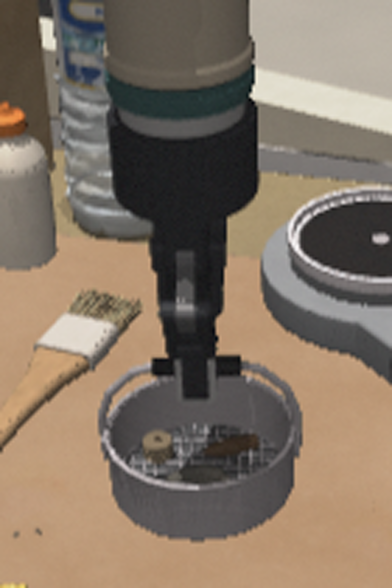

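The sieve is lifted level, with a 3.6 N load and the fossils inside. I'll raise it further.

apply_moves(moves=[0.005,0,0,-0.003,0,0.001,0,0.005,0,0,-0.006,0,0.001,0,0.005,0,0,-0.009,0,0.001,0,0.005,0,0,-0.011,0,0.001,0,0.005,0,0,-0.011,0,0.001,0,0.005,0,0,-0.01,0,0.001,0,0.005,0,0,-0.007,0,0,0,0.005,0,0,-0.003,0,0,0])

```text
clock: 18.33
position: [0.5088, 0.3799, 0.1285]
ee_rot: [-0.002, 0.862, 0.507, 0.0]
contact_force: [0.8, 0.2, -3.6]
width: 0.0099
```

Run:
```python
from h import *
plan([.644,.168,.14],60.9,step=.012,turn=4,jaw=.005)
```

```text
pos [0.5088 0.3799 0.1285] xang 60.86 tilt 0.23 F [ 0.8  0.2 -3.6] w 0.0099 t 18.33 q [0.53 0.41 1.49 0.   1.23 1.04] rows needed 21
[0.005, -0.0057, 0.0105, -0.0006, -0.0, -0.0, -0.0, 0.005, -0.0057, 0.0105, -0.0006, -0.0, -0.0, -0.0, 0.005, -0.0057, 0.0105, -0.0006, -0.0, -0.0, -0.0, 0.005, -0.0057, 0.0105, -0.0006, -0.0, -0.0, -0.0, 0.005, -0.0057, 0.0105, -0.0006, -0.0, -0.0, -0.0, 0.005, -0.0057, 0.0105, -0.0006, -0.0, -0.0, -0.0, 0.005, -0.0057, 0.0105, -0.0006, -0.0, -0.0, -0.0, 0.005, -0.0057, 0.0105, -0.0006, -0.0, -0.0, -0.0]
```

apply_moves(moves=[0.005,-0.001,0.002,-0.002,0,0,0,0.005,-0.002,0.004,-0.002,0,0,0,0.005,-0.003,0.006,-0.002,0,0,0,0.005,-0.004,0.008,-0.001,0,0,0,0.005,-0.005,0.009,0,0,0,0,0.005,-0.005,0.01,0,0,0,0,0.005,-0.005,0.01,0,0,0,0,0.005,-0.005,0.01,0,0,0,0])

```text
clock: 19.0
position: [0.5481, 0.3203, 0.1359]
ee_rot: [-0.002, 0.862, 0.507, -0.0]
contact_force: [0.3, 0.4, -4.0]
width: 0.0106
```

Run:
```python
from h import *
plan([.644,.168,.14],60.9,step=.012,turn=4,jaw=.005)
```

```text
pos [0.5481 0.3203 0.1359] xang 60.99 tilt 0.23 F [ 0.3  0.4 -4. ] w 0.0106 t 19.0 q [0.42 0.41 1.48 0.   1.25 0.92] rows needed 16
[0.005, -0.0054, 0.0099, -0.0003, -0.0, -0.0, 0.0, 0.005, -0.0054, 0.0099, -0.0003, -0.0, -0.0, 0.0, 0.005, -0.0054, 0.0099, -0.0003, -0.0, -0.0, 0.0, 0.005, -0.0054, 0.0099, -0.0003, -0.0, -0.0, 0.0, 0.005, -0.0054, 0.0099, -0.0003, -0.0, -0.0, 0.0, 0.005, -0.0054, 0.0099, -0.0003, -0.0, -0.0, 0.0, 0.005, -0.0054, 0.0099, -0.0003, -0.0, -0.0, 0.0, 0.005, -0.0054, 0.0099, -0.0003, -0.0, -0.0, 0.0]
```

apply_moves(moves=[0.005,-0.0055,0.01,-0.0005,0,0,0,0.005,-0.0055,0.01,-0.0005,0,0,0,0.005,-0.0055,0.01,-0.0005,0,0,0,0.005,-0.0055,0.01,-0.0005,0,0,0,0.005,-0.0055,0.01,-0.0005,0,0,0,0.005,-0.0055,0.01,-0.0005,0,0,0,0.005,-0.0055,0.01,-0.0005,0,0,0,0.005,-0.0055,0.01,-0.0005,0,0,0])

```text
clock: 19.67
position: [0.6025, 0.2323, 0.1388]
ee_rot: [-0.002, 0.862, 0.506, -0.001]
contact_force: [0.2, 0.3, -4.1]
width: 0.0103
```

Run:
```python
from h import *
plan([.644,.168,.14],60.9,step=.012,turn=4,jaw=.005)
```

```text
pos [0.6025 0.2323 0.1388] xang 60.84 tilt 0.24 F [ 0.2  0.3 -4.1] w 0.0103 t 19.67 q [0.26 0.42 1.45 0.   1.27 0.77] rows needed 7
[0.005, -0.0051, 0.0097, -0.0002, -0.001, 0.0, -0.0, 0.005, -0.0051, 0.0097, -0.0002, -0.001, 0.0, -0.0, 0.005, -0.0051, 0.0097, -0.0002, -0.001, 0.0, -0.0, 0.005, -0.0051, 0.0097, -0.0002, -0.001, 0.0, -0.0, 0.005, -0.0051, 0.0097, -0.0002, -0.001, 0.0, -0.0, 0.005, -0.0051, 0.0097, -0.0002, -0.001, 0.0, -0.0, 0.005, -0.0051, 0.0097, -0.0002, -0.001, 0.0, -0.0, 0.005, 0, 0, 0, 0, 0, 0]
```

Now slowing down over the plate.

apply_moves(moves=[0.005,-0.005,0.009,0,0,0,0,0.005,-0.0045,0.0085,0,0,0,0,0.005,-0.004,0.0075,0,0,0,0,0.005,-0.0035,0.0065,0,0,0,0,0.005,-0.003,0.006,0,0,0,0,0.005,-0.0025,0.005,0,0,0,0,0.005,-0.002,0.004,0,0,0,0,0.005,-0.001,0.002,0,0,0,0])

```text
clock: 20.33
position: [0.6369, 0.1795, 0.1386]
ee_rot: [-0.002, 0.863, 0.506, -0.001]
contact_force: [0.7, 0.4, -3.1]
width: 0.0107
```

apply_moves(moves=[0.005,0,0,0,0,0,0,0.005,0,0,0,0,0,0,0.005,0,0,0,0,0,0,0.005,0,0,0,0,0,0,0.005,0,0,0,0,0,0,0.005,0,0,0,0,0,0,0.005,0,0,0,0,0,0,0.005,0,0,0,0,0,0])

```text
clock: 21.0
position: [0.6358, 0.1812, 0.1385]
ee_rot: [-0.002, 0.862, 0.506, -0.001]
contact_force: [-0.1, 0.2, -3.7]
width: 0.0102
```

Run:
```python
from h import *
plan([.6445,.168,.14],60.9,step=.012,turn=4,jaw=.005)
d=grab("top","t13"); crop(d,330,110,450,300,3,"t13c")
d=grab("scene","s13"); crop(d,280,80,460,300,2.7,"s13c")
d=grab("wrist","w13")
```

```text
pos [0.6358 0.1812 0.1385] xang 60.86 tilt 0.3 F [-0.1  0.2 -3.7] w 0.0102 t 21.0 q [0.17 0.45 1.41 0.   1.28 0.68] rows needed 2
[0.005, -0.0037, 0.007, -0.0008, -0.003, -0.0, -0.0, 0.005, -0.0037, 0.007, -0.0007, -0.003, -0.0, -0.0, 0.005, 0, 0, 0, 0, 0, 0, 0.005, 0, 0, 0, 0, 0, 0, 0.005, 0, 0, 0, 0, 0, 0, 0.005, 0, 0, 0, 0, 0, 0, 0.005, 0, 0, 0, 0, 0, 0, 0.005, 0, 0, 0, 0, 0, 0]
```

View pics/t13c.png

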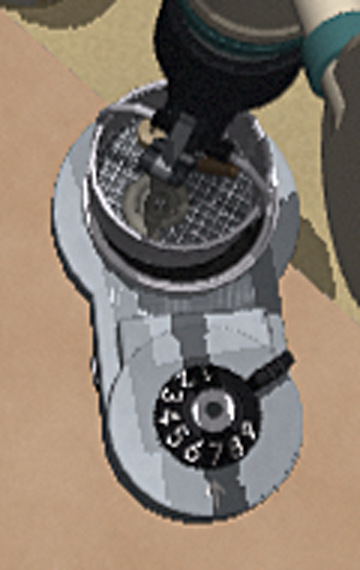

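View pics/s13c.png

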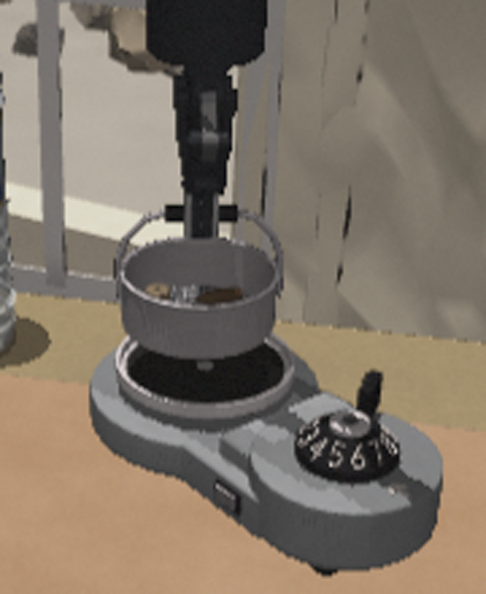

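View pics/w13.png

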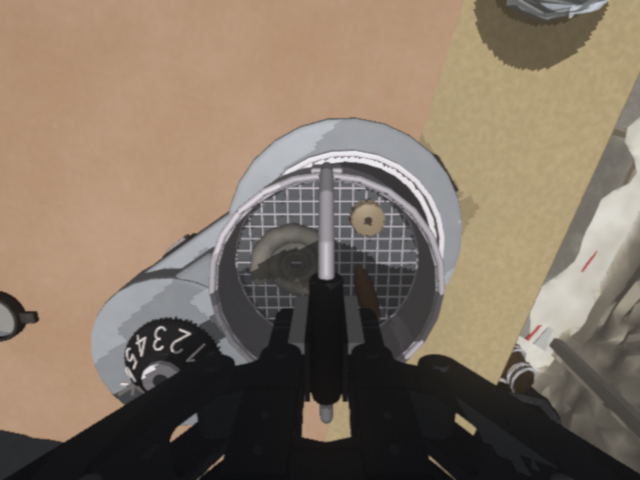

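All fossils are inside and the sieve is level, but it sits short of the plate centre. I'll measure the sieve rim and the plate in the same camera.

Run:
```python
from h import *
from scipy.optimize import least_squares
def circ(q):
    f=lambda s:np.hypot(q[:,0]-s[0],q[:,1]-s[1])-.0528
    s=least_squares(f,[.636,.181],loss='soft_l1',f_scale=.002).x; return s,np.abs(f(s)).mean()
for n in("t13","s13"):
    W=cloud(load(n)); r=np.hypot(*(W[...,:2]-[.636,.181]).transpose(2,0,1))
    q=W[(r<.062)&(r>.044)&(W[...,2]>.122)&(W[...,2]<.145)]; print(n,len(q),circ(q),np.percentile(q[:,2],[5,50,95]))
```

```text
t13 534 (array([0.63487098, 0.18164561]), np.float64(0.000977667714758666)) [0.12320394 0.13711824 0.1407543 ]
s13 911 (array([0.63390312, 0.18100354]), np.float64(0.0012906321682252247)) [0.12279136 0.13018034 0.1376248 ]
```

apply_moves(moves=[0.005,-0.001,0.002,0,-0.002,0,0,0.005,-0.0015,0.0035,0,-0.002,0,0,0.005,-0.0015,0.0035,0,0,0,0,0.005,-0.0015,0.003,0,0,0,0,0.005,-0.0005,0.001,0,0,0,0,0.005,0,0,0,0,0,0,0.005,0,0,0,0,0,0,0.005,0,0,0,0,0,0])

```text
clock: 21.82
position: [0.6457, 0.1675, 0.1384]
ee_rot: [-0.0, 0.863, 0.506, -0.0]
contact_force: [0.3, -0.7, -3.6]
width: 0.0104
```

Run:
```python
from h import *
plan([.6458,.168,.10],60.9,step=.012,turn=4,jaw=.005)
```

```text
pos [0.6457 0.1675 0.1384] xang 60.8 tilt 0.02 F [ 0.3 -0.7 -3.6] w 0.0104 t 21.82 q [0.15 0.45 1.4  0.   1.29 0.66] rows needed 4
[0.005, 0.0001, -0.0, 0.0096, -0.0, -0.0, -0.0, 0.005, 0.0001, -0.0, 0.0096, -0.0, -0.0, -0.0, 0.005, 0.0001, -0.0, 0.0096, -0.0, -0.0, -0.0, 0.005, 0.0001, -0.0, 0.0096, -0.0, -0.0, -0.0, 0.005, 0, 0, 0, 0, 0, 0, 0.005, 0, 0, 0, 0, 0, 0, 0.005, 0, 0, 0, 0, 0, 0, 0.005, 0, 0, 0, 0, 0, 0]
```

apply_moves(moves=[0.005,0,0,0.003,0,0,0,0.005,0,0,0.005,0,0,0,0.005,0,0,0.005,0,0,0,0.005,0,0,0.005,0,0,0,0.005,0,0,0.004,0,0,0,0.005,0,0,0.002,0,0,0,0.005,0,0,0,0,0,0,0.005,0,0,0,0,0,0])

```text
clock: 22.48
position: [0.6445, 0.168, 0.1106]
ee_rot: [-0.001, 0.862, 0.506, -0.001]
contact_force: [-0.5, 0.4, -3.3]
width: 0.0104
```

Run:
```python
from h import *
plan([.6458,.168,.10],60.9,step=.012,turn=4,jaw=.005)
d=grab("scene","s14"); crop(d,280,80,460,300,2.7,"s14c")
```

```text
pos [0.6445 0.168  0.1106] xang 60.84 tilt 0.16 F [-0.5  0.4 -3.3] w 0.0104 t 22.48 q [0.15 0.47 1.44 0.   1.23 0.66] rows needed 1
[0.005, 0.0006, 0.0012, 0.0106, -0.003, 0.001, -0.001, 0.005, 0, 0, 0, 0, 0, 0, 0.005, 0, 0, 0, 0, 0, 0, 0.005, 0, 0, 0, 0, 0, 0, 0.005, 0, 0, 0, 0, 0, 0, 0.005, 0, 0, 0, 0, 0, 0, 0.005, 0, 0, 0, 0, 0, 0, 0.005, 0, 0, 0, 0, 0, 0]
```

View pics/s14c.png

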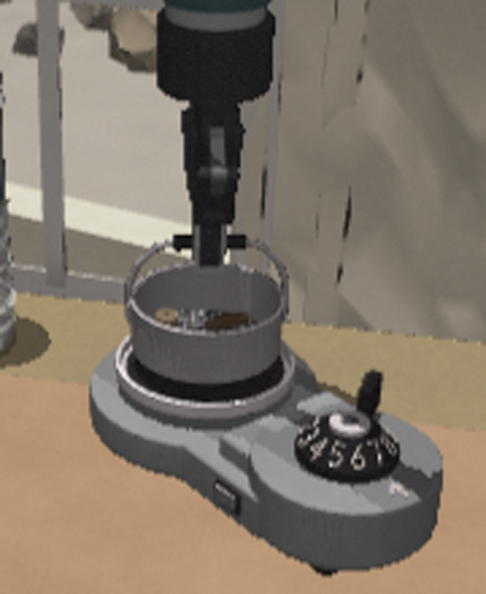

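The sieve is centred over the plate and level. I'll lower it in small steps and watch the force.

apply_moves(moves=[0.005,0.0003,0.0006,0.0015,-0.002,0.001,0,0.005,0.0003,0.0006,0.002,0,0,0,0.005,0,0,0.002,0,0,0,0.005,0,0,0.0015,0,0,0,0.005,0,0,0.001,0,0,0,0.005,0,0,0.001,0,0,0,0.005,0,0,0,0,0,0,0.005,0,0,0,0,0,0])

```text
clock: 23.2
position: [0.6468, 0.168, 0.1017]
ee_rot: [0.0, 0.862, 0.506, 0.001]
contact_force: [-0.3, -0.0, -3.6]
width: 0.0108
```

apply_moves(moves=[0.005,0,0,0.001,0,0,0,0.005,0,0,0.001,0,0,0,0.005,0,0,0.001,0,0,0,0.005,0,0,0.001,0,0,0,0.005,0,0,0,0,0,0,0.005,0,0,0,0,0,0,0.005,0,0,0,0,0,0,0.005,0,0,0,0,0,0])

```text
clock: 23.87
position: [0.6469, 0.168, 0.0974]
ee_rot: [0.0, 0.862, 0.506, 0.001]
contact_force: [-0.8, -0.7, -3.3]
width: 0.0103
```

Run:
```python
from h import *
plan([.6458,.168,.095],60.9,step=.012,turn=4,jaw=.005)
```

```text
pos [0.6469 0.168  0.0974] xang 60.83 tilt 0.12 F [-0.8 -0.7 -3.3] w 0.0103 t 23.87 q [0.15 0.48 1.46 0.   1.2  0.66] rows needed 1
[0.005, -0.0006, -0.0009, 0.0024, 0.002, -0.001, -0.001, 0.005, 0, 0, 0, 0, 0, 0, 0.005, 0, 0, 0, 0, 0, 0, 0.005, 0, 0, 0, 0, 0, 0, 0.005, 0, 0, 0, 0, 0, 0, 0.005, 0, 0, 0, 0, 0, 0, 0.005, 0, 0, 0, 0, 0, 0, 0.005, 0, 0, 0, 0, 0, 0]
```

apply_moves(moves=[0.005,-0.0003,-0.0004,0.0006,0.001,0,0,0.005,0,0,0.0006,0,0,0,0.005,0,0,0.0006,0,0,0,0.005,0,0,0.0006,0,0,0,0.005,0,0,0,0,0,0,0.005,0,0,0,0,0,0,0.005,0,0,0,0,0,0,0.005,0,0,0,0,0,0])

```text
clock: 24.53
position: [0.6466, 0.168, 0.0951]
ee_rot: [-0.0, 0.862, 0.506, 0.001]
contact_force: [0.5, 0.3, -4.2]
width: 0.0108
```

apply_moves(moves=[0.005,0,0,0.0006,0,0,0,0.005,0,0,0.0006,0,0,0,0.005,0,0,0,0,0,0,0.005,0,0,0,0,0,0,0.005,0,0,0,0,0,0,0.005,0,0,0,0,0,0,0.005,0,0,0,0,0,0,0.005,0,0,0,0,0,0])

```text
clock: 25.2
position: [0.647, 0.168, 0.095]
ee_rot: [0.0, 0.862, 0.506, 0.002]
contact_force: [-0.3, -0.3, -2.4]
width: 0.0105
```

apply_moves(moves=[0.005,-0.0003,0,0.0008,0,0,0,0.005,0,0,0.0008,0,0,0,0.005,0,0,0.0008,0,0,0,0.005,0,0,0.0008,0,0,0,0.005,0,0,0.0008,0,0,0,0.005,0,0,0.0008,0,0,0,0.005,0,0,0.0008,0,0,0,0.005,0,0,0.0008,0,0,0])

```text
clock: 25.87
position: [0.6472, 0.168, 0.0949]
ee_rot: [0.001, 0.862, 0.506, 0.004]
contact_force: [-2.7, 1.2, 6.2]
width: 0.0105
```

Run:
```python
from h import *
plan([.6458,.168,.095],60.9,step=.012,turn=4,jaw=.005)
d=grab("scene","s15"); crop(d,280,80,460,300,2.7,"s15c")
plan([.6458,.168,.095],60.9,step=.012,turn=4,jaw=.005)
```

```text
pos [0.6472 0.168  0.0949] xang 60.84 tilt 0.46 F [-2.7  1.2  6.2] w 0.0105 t 25.87 q [0.15 0.48 1.47 0.   1.18 0.66] rows needed 1
[0.005, -0.0007, -0.0012, -0.0001, 0.006, -0.006, -0.001, 0.005, 0, 0, 0, 0, 0, 0, 0.005, 0, 0, 0, 0, 0, 0, 0.005, 0, 0, 0, 0, 0, 0, 0.005, 0, 0, 0, 0, 0, 0, 0.005, 0, 0, 0, 0, 0, 0, 0.005, 0, 0, 0, 0, 0, 0, 0.005, 0, 0, 0, 0, 0, 0]
pos [0.6472 0.168  0.095 ] xang 60.84 tilt 0.47 F [-2.  -0.3  5.3] w 0.0105 t 25.92 q [0.15 0.48 1.47 0.   1.18 0.66] rows needed 1
[0.005, -0.0007, -0.0012, -0.0, 0.006, -0.006, -0.001, 0.005, 0, 0, 0, 0, 0, 0, 0.005, 0, 0, 0, 0, 0, 0, 0.005, 0, 0, 0, 0, 0, 0, 0.005, 0, 0, 0, 0, 0, 0, 0.005, 0, 0, 0, 0, 0, 0, 0.005, 0, 0, 0, 0, 0, 0, 0.005, 0, 0, 0, 0, 0, 0]
```

View pics/s15c.png

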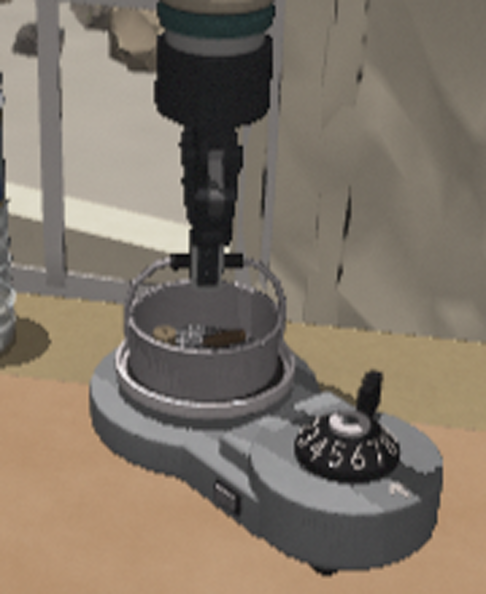

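It's down: the TCP reads 0.095, as expected for the plate face, with 5–6 N upward. I'll relax the load and open slowly.

apply_moves(moves=[0.005,0,0,-0.0003,0.002,-0.002,0,0.01,0,0,0,0,0,0,0.014,0,0,0,0,0,0,0.018,0,0,0,0,0,0,0.024,0,0,0,0,0,0,0.03,0,0,0,0,0,0,0.04,0,0,0,0,0,0,0.05,0,0,0,0,0,0], newtons=20)

```text
clock: 26.58
position: [0.6491, 0.1681, 0.0937]
ee_rot: [0.001, 0.862, 0.506, 0.004]
contact_force: [-0.4, 0.3, -0.1]
width: 0.0493
```

Run:
```python
from h import *
plan([.6458,.168,.20],60.9,step=.012,turn=4,jaw=.06)
d=grab("wrist","w16")
```

```text
pos [0.6491 0.1681 0.0937] xang 60.83 tilt 0.46 F [-0.4  0.3 -0.1] w 0.0493 t 26.58 q [0.15 0.49 1.46 0.   1.18 0.66] rows needed 9
[0.06, -0.0001, -0.0002, -0.0118, 0.001, -0.001, -0.0, 0.06, -0.0001, -0.0003, -0.0118, 0.001, -0.001, -0.0, 0.06, -0.0001, -0.0003, -0.0118, 0.001, -0.001, -0.0, 0.06, -0.0002, -0.0003, -0.0118, 0.001, -0.001, -0.0, 0.06, -0.0002, -0.0003, -0.0118, 0.001, -0.001, -0.0, 0.06, -0.0002, -0.0003, -0.0118, 0.001, -0.001, -0.0, 0.06, -0.0002, -0.0003, -0.0118, 0.001, -0.001, -0.0, 0.06, -0.0002, -0.0003, -0.0118, 0.001, -0.001, -0.0]
```

View pics/w16.png

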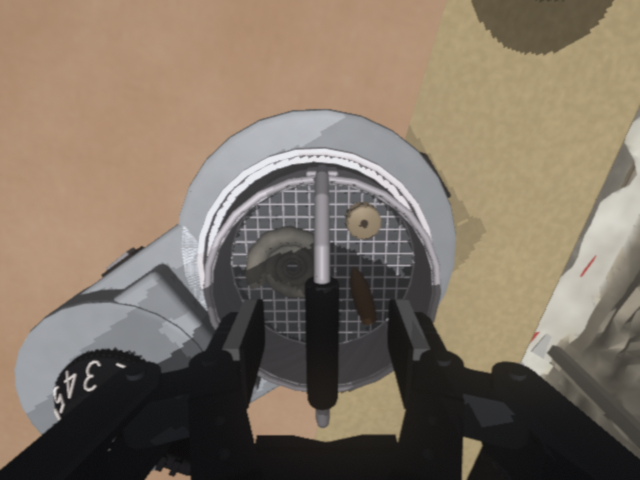

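The fingers are clear of the tube on both sides and the fossils are inside. I'll retreat straight up.

apply_moves(moves=[0.06,0,0,-0.005,0,0,0,0.06,0,0,-0.01,0,0,0,0.06,0,0,-0.015,0,0,0,0.06,0,0,-0.02,0,0,0,0.06,0,0,-0.02,0,0,0,0.06,0,0,-0.02,0,0,0,0.06,0,0,-0.02,0,0,0,0.06,0,0,-0.015,0,0,0])

```text
clock: 27.3
position: [0.6459, 0.1676, 0.2248]
ee_rot: [0.0, 0.862, 0.506, 0.001]
contact_force: [0.1, 0.2, 0.5]
width: 0.0599
```

apply_moves(moves=[0.06,-0.01,-0.01,-0.02,0,0,0,0.06,-0.01,-0.02,-0.02,0,0,0,0.06,-0.01,-0.025,-0.01,0,0,0,0.06,-0.01,-0.025,0,0,0,0,0.06,-0.01,-0.025,0,0,0,0,0.06,-0.01,-0.025,0,0,0,0,0.06,0,-0.01,0,0,0,0,0.06,0,0,0,0,0,0])

```text
clock: 27.97
position: [0.4928, 0.1837, 0.29]
ee_rot: [0.004, 0.863, 0.505, 0.012]
contact_force: [0.2, -0.4, 0.3]
width: 0.0601
```

Run:
```python
from h import *
d=grab("top","t17"); crop(d,330,110,450,300,3,"t17c"); W=cloud(d)
from scipy.optimize import least_squares
r=np.hypot(*(W[...,:2]-[.6445,.168]).transpose(2,0,1))
q=W[(r<.062)&(r>.044)&(W[...,2]>.082)&(W[...,2]<.102)]
f=lambda s:np.hypot(q[:,0]-s[0],q[:,1]-s[1])-.0528
s=least_squares(f,[.6445,.168],loss='soft_l1',f_scale=.002).x; print(len(q),s,np.abs(f(s)).mean())
t=q[np.abs(np.hypot(*(q[:,:2]-s).T)-.053)<.003]; A=np.c_[t[:,:2],np.ones(len(t))]; print("plane",np.linalg.lstsq(A,t[:,2],rcond=None)[0],np.median(t[:,2]))
d=grab("scene","s17"); crop(d,280,150,460,300,4,"s17c")
cv2.imwrite("pics/s17f.png",d["image"][:,:,::-1])
from rig import manip; print(manip.get_state()["clock"],manip.get_state()["position"])
```

```text
385 [0.6463258  0.16872467] 0.0010446224912294413
plane [0.00812692 0.03592129 0.08032493] 0.09386133720326433
28.0667 [0.49509583 0.18314347 0.2896233 ]
```

View pics/t17c.png

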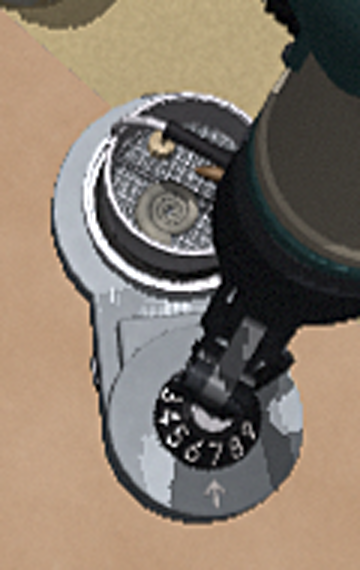

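View pics/s17c.png

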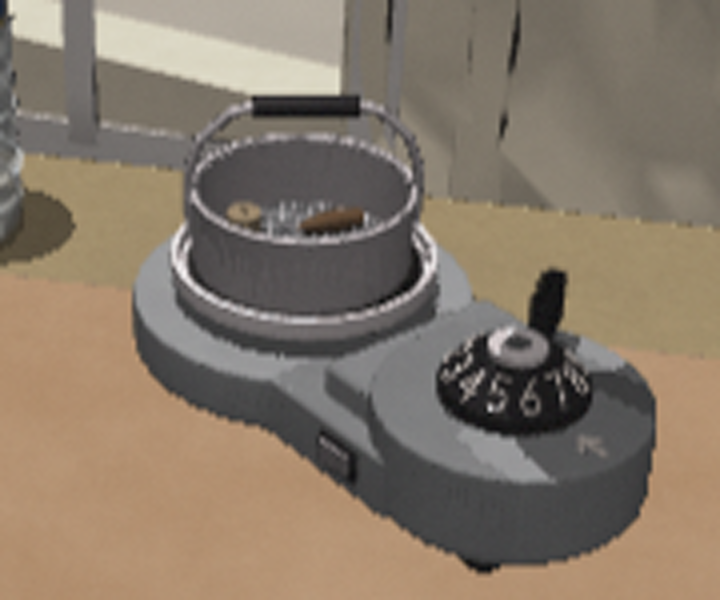

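The sieve stands inside the rim, about 2 mm off the plate centre, and all the fossils are in it. 7 is at the arrow and the arm is well clear. I'll let the arm settle, then hand in.

apply_moves(moves=[0.06,0,0,0,0,0,0,0.06,0,0,0,0,0,0,0.06,0,0,0,0,0,0,0.06,0,0,0,0,0,0,0.06,0,0,0,0,0,0,0.06,0,0,0,0,0,0,0.06,0,0,0,0,0,0,0.06,0,0,0,0,0,0])

```text
clock: 28.73
position: [0.5018, 0.1819, 0.2871]
ee_rot: [0.005, 0.864, 0.504, 0.012]
contact_force: [-0.5, -0.0, 0.7]
width: 0.0601
```

Run:
```python
from rig import workorder
print(workorder.sign_off())
```

```text
the job is handed in; nothing more can be done
None
```

I turned the collar from 4 to 7, then carried the sieve onto the plate and set it down gently. The job is handed in at about 29 s. Hand-in gave no verdict, so the checks below are my own.

**Collar:** the wrist picture after I let go showed the lug at −54.0°. The aim was about −55°, so it is within about 1° of 7. The last top and scene pictures still show 7 at the arrow.

**Sieve:** it stands inside the rim, about 2 mm from the plate centre. The rim's fitted slope is about 2°, which is a rough figure from noisy depth data; the limit is 2.9°. The last force I read while setting down was about 6 N upward on the tool.

**Fossils, loupe and brush:** all three fossils were in the sieve just after release. In the last pictures I could make out the belemnite and crinoid in both views, and the ammonite in the top view. I never touched the loupe or the brush, but I did not measure their positions at the end. The arm was clear of everything.

**What disagreed:** the first pass at the lug missed, going just above it. The fingertips turned out to sit about 23 mm above the reported TCP, and about 36 mm with the gripper fully open. I corrected for this by camera on the second try and for the sieve grasp.

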